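Load reference modules and start a calibration run

ROBOT

A 7-joint arm with a two-finger parallel gripper is mounted at the origin on the work surface. World frame = base frame: x ahead of the robot, y to its left, z up, the work surface at z = 0. Lengths are in m, angles in rad, forces in N, time in s.
With the tool pointing down it reaches from about 0.4 to 0.875 m from the base axis. Payload 19.3 kg.
Tool frame: the origin (TCP) lies between the finger pads; the fingertips stand 17 mm ahead of it and the grasp point (between the pads) lies 2 mm behind it; z points along the fingers, y is the line along which they close (so a half turn about z gives the same grasp; the last joint's range is limited). The gripper opens to 85 mm and grips with 20 to 120 N. Pads are 22 mm wide; open, the fingers measure 114 mm over their backs; the gripper's body (76 mm by 85 mm) begins 54 mm behind the grasp point. The pads swing forward as they close: fully open they stand 13 mm farther back than shut.
Start: joints at [-1.2, 0.521, -0.036, 1.599, 0.021, 1.021, -0.113], TCP at [0.267, 0.565, 0.214] pointing down, gripper open.
Joint ranges: [-2.91, 2.91], [-0.3, 2.13], [-1.5, 1.42], [0.17, 2.43], [-1.26, 4.41], [0.16, 1.93], [-2.52, 2.52]. Speed limits (rad/s): [1.89, 1.89, 2.39, 2.39, 3.01, 3.01, 3.01].

INTERFACE

Orientations are given as [roll, pitch, yaw] about the fixed x, y, z axes, in that order (R = Rz(yaw) Ry(pitch) Rx(roll)).
In Python, from workcell import bot gives the robot as it stands.
- The arm moves only by the shell command python3 -m inch 'ROWS' [FORCE]. ROWS is JSON, a list of rows, each a list of 7 numbers: the shift along the tool's x, y, z in units of 200 mm (1.0 is 200 mm), then the turn, a rotation vector about the tool's x, y, z in units of 90 degrees (1.0 is 90 degrees), then the opening, from 0 (shut) to 1 (fully open). In form: [[x, y, z, rx, ry, rz, grip], ...]. A call has 1 to 20 rows; each row is the pose to reach, as a shift and turn from the pose commanded when the call began, along the tool's axes at that moment; what a row does not reach only later rows make up. A row lasts 1/8 s, in which the tool goes at most 62.5 mm and 10.7 degrees, less where a joint would pass 70% of its speed; a pose out of reach is approached as far as the arm can. A call with a number of a shift or a turn outside -1 to 1 is refused whole. A call with a gripper value outside its range is refused whole. The fingers move at their own pace and stop on an object; FORCE is the grip in N (left out, the last holds). Time passes only in rows, so rows that repeat a pose let the fingers close. It gives the time, the measured TCP pose, the force, the opening and the grip force at its end, in the units of the state.
- bot.observe(): the state, without advancing time (a new reading comes with each control period).
- bot.grab_frame(name): name is "scene" or "top"; returns a dict with "img" (384x512x3 uint8, red, green, blue), "z_map" (384x512 float32, m along the optical axis (not along the pixel's ray), 0 where there is no reading), "vfov" (degrees; the focal length in pixels is half the picture's height over the tangent of half this angle, whatever the lens; pixels are square), "cx", "cy" (the principal point, pixels), "rvec" (rotation vector, rad) and "tvec" (3), from world to camera coordinates, as OpenCV has them. Camera axes: x right, y down, z forward; pixel columns grow to the right and rows downward; lengths in m; the calibration is good to about 2 mm. A picture is of the moment at which its call begins.
- bot.job_done(): hands the job in; it is judged then, once.
The state is a dict: "clock": time; "qpos": joint angles; "qd": joint speeds; "joint_efforts": joint torques, N m; "position": TCP position; "tool_rot": TCP orientation; "force": force on the tool from outside, world axes, zero at the start; "moment": the same for the moment, N m; "grip_width": finger opening in m; "finger_force": force on a finger pad.
Only numpy, scipy, OpenCV 4.12 (cv2) and the standard library are available. Lean on these libraries where they do the work, as an engineer would, in place of code of your own. Each camera call takes 0.05 s, during which the arm holds its last target. There are 200 camera calls.

TASK

Get the calibration bench ready and start the run: press every module that is lying on the bench flush into the socket with the border of its own colour, and push the red sleeve fully home over the brass spigot of the terminal box, in any order. Only then start the run on the console by pressing its keys fully down one at a time in the order white, yellow, blue, yellow again, green; never press the red key, and leave the multimeter, jar and screwdriver where they are.

Things in the scene. Friction and masses are not known exactly. Their poses are not given: they have to be found in the camera images.
- console: Fixed white operator console on the bench, 160 (x) x 200 (y) x 45 mm high, dark display strip along its far (+x) edge, five round keys on its top. Origin: centre of underside.
- jig: Fixed aluminium base plate 150 (x) x 250 (y) x 12 mm that carries the three sockets side by side along its y, 76 mm apart. Origin: centre of underside.
- terminal: Fixed grey terminal box 95 x 95 x 30 mm with a black collar (54 mm across, 4 mm high) and an upright brass spigot on its top. Origin: centre of underside.
- spigot_foot (a point): Centre of the foot of the brass spigot, on the top face of the black collar, 34 mm above the box's underside; z up. The spigot is 28 mm in diameter and 48 mm tall, its last 8 mm tapering to 16 mm.
- sleeve: Loose red rigid insulating sleeve, a tube open at both ends, outer diameter 44 mm, bore 35 mm, 70 mm long, 60 g, standing upright on the bench. Origin: centre of its lower end; z along the bore. Fully home it stands on the black collar, its top 70 mm above it.
- module_orange: Loose orange reference module: block 80 (x) x 40 (y) x 26 mm high with a black grip rib 50 (x) x 18 (y) mm standing 32 mm further up at its centre (58 mm high in all), about 160 g. Either way round is the same. Origin: centre of underside; x along the length. Lies upright; may be absent.
- socket_orange_floor (a point): Centre of the floor of the orange-bordered grey socket block (110 x 66 x 30 mm, on the jig plate, coloured border on its top face). Its recess is 84 (x) x 44 (y) x 26 mm deep with chamfered edges, so a module fully home has its block's top flush with the socket's top face and its origin at this point. Axes: x along the recess, z up. Which socket stands where on the jig varies.
- module_blue: Loose blue reference module: block 80 (x) x 40 (y) x 26 mm high with a black grip rib 50 (x) x 18 (y) mm standing 32 mm further up at its centre (58 mm high in all), about 160 g. Either way round is the same. Origin: centre of underside; x along the length. Lies upright; may be absent.
- socket_blue_floor (a point): Centre of the floor of the blue-bordered grey socket block (110 x 66 x 30 mm, on the jig plate, coloured border on its top face). Its recess is 84 (x) x 44 (y) x 26 mm deep with chamfered edges, so a module fully home has its block's top flush with the socket's top face and its origin at this point. Axes: x along the recess, z up. Which socket stands where on the jig varies.
- module_green: Loose green reference module: block 80 (x) x 40 (y) x 26 mm high with a black grip rib 50 (x) x 18 (y) mm standing 32 mm further up at its centre (58 mm high in all), about 160 g. Either way round is the same. Origin: centre of underside; x along the length. Lies upright; may be absent.
- socket_green_floor (a point): Centre of the floor of the green-bordered grey socket block (110 x 66 x 30 mm, on the jig plate, coloured border on its top face). Its recess is 84 (x) x 44 (y) x 26 mm deep with chamfered edges, so a module fully home has its block's top flush with the socket's top face and its origin at this point. Axes: x along the recess, z up. Which socket stands where on the jig varies.
- key_white_top (a point): Centre of the top face of the round white key (30 mm across, in a black ring 44 mm across; its top stands 24 mm above the console, and 12 mm above the ring). Moves down with the key. Keys' centres are at least 56 mm apart; which key stands where varies.
- key_white (a joint): Travel of the white spring key in m: 0 up, 0.008 fully down (needs about 5 N; starts to move at 1.5 N); counts as pressed from 0.005. Springs back.
- key_yellow_top (a point): Centre of the top face of the round yellow key (30 mm across, in a black ring 44 mm across; its top stands 24 mm above the console, and 12 mm above the ring). Moves down with the key. Keys' centres are at least 56 mm apart; which key stands where varies.
- key_yellow (a joint): Travel of the yellow spring key in m: 0 up, 0.008 fully down (needs about 5 N; starts to move at 1.5 N); counts as pressed from 0.005. Springs back.
- key_blue_top (a point): Centre of the top face of the round blue key (30 mm across, in a black ring 44 mm across; its top stands 24 mm above the console, and 12 mm above the ring). Moves down with the key. Keys' centres are at least 56 mm apart; which key stands where varies.
- key_blue (a joint): Travel of the blue spring key in m: 0 up, 0.008 fully down (needs about 5 N; starts to move at 1.5 N); counts as pressed from 0.005. Springs back.
- key_green_top (a point): Centre of the top face of the round green key (30 mm across, in a black ring 44 mm across; its top stands 24 mm above the console, and 12 mm above the ring). Moves down with the key. Keys' centres are at least 56 mm apart; which key stands where varies.
- key_green (a joint): Travel of the green spring key in m: 0 up, 0.008 fully down (needs about 5 N; starts to move at 1.5 N); counts as pressed from 0.005. Springs back.
- key_red_top (a point): Centre of the top face of the round red key (30 mm across, in a black ring 44 mm across; its top stands 24 mm above the console, and 12 mm above the ring). Moves down with the key. Keys' centres are at least 56 mm apart; which key stands where varies.
- key_red (a joint): Travel of the red spring key in m: 0 up, 0.008 fully down (needs about 5 N; starts to move at 1.5 N); counts as pressed from 0.005. Springs back.
- multimeter: Bystander: loose yellow multimeter 150 x 76 x 40 mm, lying face up.
- jar: Bystander: loose white jar with lid, 54 mm across, 75 mm high.
- screwdriver: Bystander: loose screwdriver lying on the far side of the bench.
Not all that is in view belongs to the job. What is shaped like the module_green but purple or turquoise is not meant.

How it is judged:
On the way, in this order (a step that is already met when the one before it is completed fails the run):
1. every module present is flush in its own socket and the sleeve is home on the spigot (horizontal distance between module_orange and socket_orange_floor below 0.006 m and z of module_orange in the frame of socket_orange_floor between -0.004 and 0.003 m and angle between each of module_orange, module_blue, module_green's own z axis and vertical below 0.08 rad and angle between the x axis of module_orange and the x axis of socket_orange_floor, either way round below 0.15 rad and horizontal distance between module_blue and socket_blue_floor below 0.006 m and z of module_blue in the frame of socket_blue_floor between -0.004 and 0.003 m and angle between the x axis of module_blue and the x axis of socket_blue_floor, either way round below 0.15 rad and horizontal distance between module_green and socket_green_floor below 0.006 m and z of module_green in the frame of socket_green_floor between -0.004 and 0.003 m and angle between the x axis of module_green and the x axis of socket_green_floor, either way round below 0.15 rad and horizontal distance between sleeve and spigot_foot below 0.007 m and z of sleeve in the frame of spigot_foot below 0.004 m and angle between sleeve's own z axis and vertical below 0.09 rad), for 0.2 s.
2. the white key is pressed, all other keys up (value of joint key_white above 0.005 m and value of joint each of key_yellow, key_blue, key_green, key_red below 0.002 m), for 0.05 s.
3. the yellow key is pressed, all other keys up (value of joint key_yellow above 0.005 m and value of joint each of key_white, key_blue, key_green, key_red below 0.002 m), for 0.05 s.
4. the blue key is pressed, all other keys up (value of joint key_blue above 0.005 m and value of joint each of key_white, key_yellow, key_green, key_red below 0.002 m), for 0.05 s.
5. the yellow key is pressed, all other keys up (all of step 3), for 0.05 s.
6. the green key is pressed, all other keys up (value of joint key_green above 0.005 m and value of joint each of key_white, key_yellow, key_blue, key_red below 0.002 m), for 0.05 s.
At the end, for the whole second after the job is handed in: Modules present sit in the sockets of their colour (within 6 mm sideways and 3 mm in height of the floor centre, upright, within 0.15 rad of the recess, either way round); sleeve on the collar round the spigot (within 7 mm sideways, 4 mm in height, upright); keys up, all at rest (all of step 1 and value of joint each of key_white, key_yellow, key_blue, key_green, key_red below 0.002 m and linear speed of each of module_orange, module_blue, module_green, sleeve below 0.02 m/s); the robot touches nothing.
It fails at once if the red key is pressed (value of joint key_red above 0.003 m).
It fails at once if the multimeter is moved more than 4 cm (distance of multimeter from where it was at the start of the episode above 0.04 m).
It fails at once if the jar is moved more than 4 cm (distance of jar from where it was at the start of the episode above 0.04 m).
It fails at once if the screwdriver is moved more than 4 cm (distance of screwdriver from where it was at the start of the episode above 0.04 m).
Of module_orange, module_blue, module_green only 2 to 3 are there at a start; the rules pass over those that are not, and their reading is None.
At some moment in a run one of module_orange, module_blue, module_green may be knocked a few centimetres aside while the robot is not near it.
It also fails if it takes over 210 s, if anything falls off the work surface, if the arm or the gripper's body presses on something with over 40 N, if the wrist force passes 120 N, or if a joint passes its speed limit or range.

## Working session

There is one attempt and no reset: what is moved stays moved. The work goes in short steps, Python scripts to look and compute and a shell command to move; the robot and the scene stay as the last step left them, time stands still between calls to the robot, and variables do not carry over. Pictures are saved under pics/ and viewed, at most 14 in all, crops included, and the job is handed in when it is done.

```bash
mkdir -p pics; ls; python3 - <<'E'
from workcell import bot
import cv2,numpy as np,pickle
print(bot.observe())
for n in("scene","top"):
    f=bot.grab_frame(n); pickle.dump(f,open(f'{n}0.pkl','wb'))
    print(n,f['vfov'],f['cx'],f['cy'],f['rvec'],f['tvec'],(f['z_map']>0).mean())
    cv2.imwrite(f'pics/{n}0.png',cv2.resize(f['img'][...,::-1],(800,600),interpolation=cv2.INTER_CUBIC))
E
```

```text
pics
{'clock': 0.0, 'qpos': array([-1.20019347,  0.52199173, -0.03632008,  1.5999941 ,  0.02117334,
        1.02111982, -0.112826  ]), 'qd': array([-0.00073787,  0.00018483,  0.00116273, -0.00043221,  0.0013737 ,
        0.00181195, -0.00221264]), 'joint_efforts': array([-1.36187133e-03, -9.27071929e+01,  1.97976261e+00, -3.69931126e+01,
        1.78206910e-02,  8.42937094e-03, -7.00779850e-06]), 'position': array([0.26654529, 0.56491731, 0.21354469]), 'tool_rot': array([-3.14046529e+00,  6.23633195e-05,  2.70073333e+00]), 'force': array([ 0.0775418 , -0.77083417,  0.27184505]), 'moment': array([-0.03853447, -0.01522557,  0.08367883]), 'finger_force': 0.0, 'grip_width': 0.08562824446403468}
scene 47.7991560545563 254.81492605583347 190.20545014409134 [ 2.2984836   0.78020993 -0.31188336] [-0.41543193 -0.21032915  1.37067689] 0.9961446126302084
top 49.012143776009694 254.95345743810768 196.54679822767838 [ 2.18041037 -2.12185577  0.20584756] [-0.03876362  0.54886493  0.99799653] 0.9959513346354166
```

View pics/scene0.png

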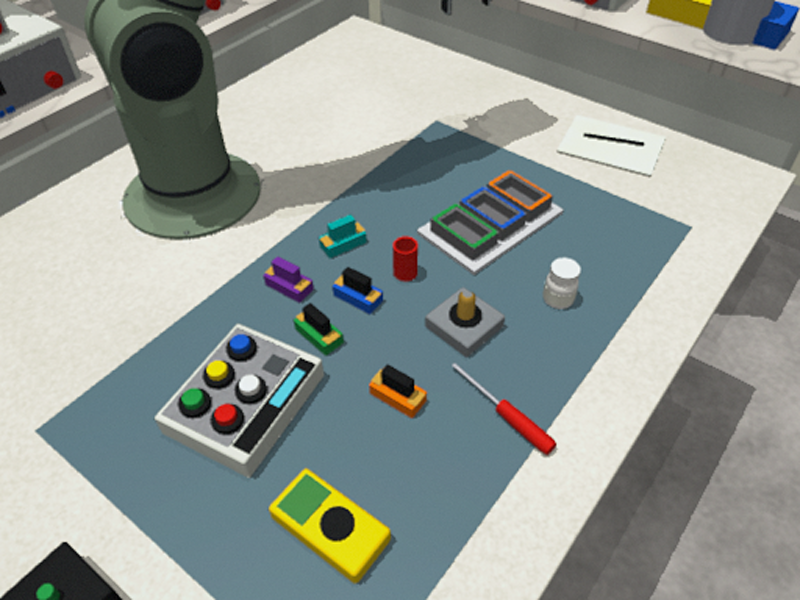

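View pics/top0.png

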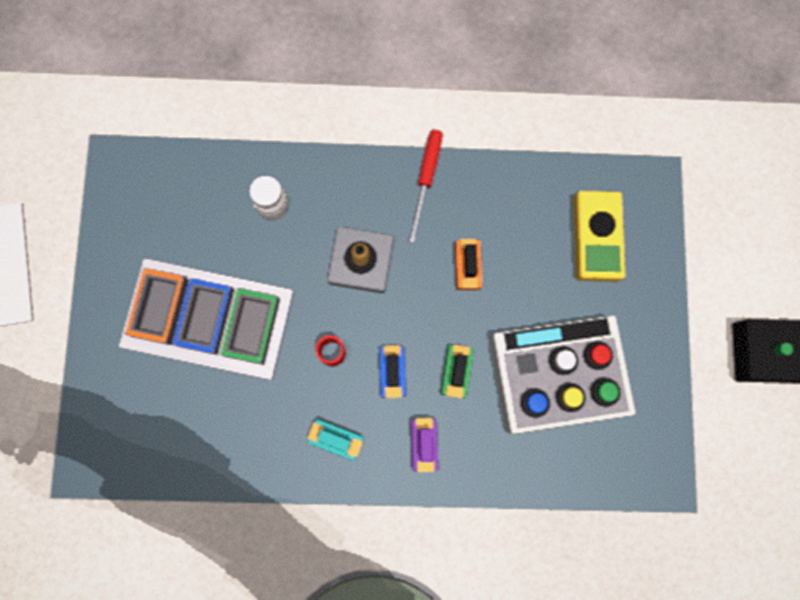

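Top view, in 800x600 pixels. The real modules are blue (392,371), green (457,371) and orange (468,264). The look-alikes are purple (425,445) and turquoise (335,438).
Other positions:
- **Sockets:** orange (155,306), blue (204,316), green (251,327).
- **Sleeve and spigot:** sleeve (330,349), spigot (360,253).
- **Keys:** white (565,359), red (600,354), blue (537,402), yellow (572,397), green (606,391).
- **Bystanders:** multimeter (600,235), jar (267,195), screwdriver (425,180).

In the red sleeve's case, the red key, the screwdriver handle and the background knobs could be mistaken for it. The open red tube is the sleeve.

```bash
cat > h.py <<'E'
from workcell import bot
import cv2,numpy as np
class V:
    def __init__(s,n):
        f=bot.grab_frame(n); s.n=n; s.im=f['img']; s.z=f['z_map']; h,w=s.z.shape
        F=h/2/np.tan(np.radians(f['vfov'])/2); s.K=np.array([[F,0,f['cx']],[0,F,f['cy']],[0,0,1]])
        s.rv=np.array(f['rvec'],float); s.t=np.array(f['tvec'],float); s.R=cv2.Rodrigues(s.rv)[0]; s.c=-s.R.T@s.t
        u,v=np.meshgrid(np.arange(w),np.arange(h)); s.d=(np.stack([u,v,np.ones_like(u)],-1)@np.linalg.inv(s.K).T)@s.R
        s.P=s.c+s.d*s.z[...,None]; s.hsv=cv2.cvtColor(s.im,cv2.COLOR_RGB2HSV)
    def px(s,p): return cv2.projectPoints(np.array([p],float),s.rv,s.t,s.K,None)[0].ravel()
    def cast(s,uv,h):
        uv=np.asarray(uv,float).reshape(-1,2); d=(np.c_[uv,np.ones(len(uv))]@np.linalg.inv(s.K).T)@s.R
        return s.c+d*((h-s.c[2])/d[:,2])[:,None]
COL=dict(orange=(8,20),yellow=(22,33),green=(45,75),blue=(100,122),red=(170,8))
def mask(v,c,zlo,zhi,sat=120,val=60):
    H,S,Vv=[v.hsv[...,i] for i in range(3)]
    if c=='black': m=(Vv<70)
    elif c=='white': m=(S<40)&(Vv>150)
    else:
        a,b=COL[c]; m=((H>=a)&(H<=b)) if a<b else ((H>=a)|(H<=b)); m=m&(S>sat)&(Vv>val)
    return m&(v.z>0)&(v.P[...,2]>zlo)&(v.P[...,2]<zhi)
def near(v,p,r): return np.hypot(v.P[...,0]-p[0],v.P[...,1]-p[1])<r
def rect(v,m,h):
    "min-area rectangle of a mask cast on plane h: centre, sides mm, angle of long side, median depth height"
    m=m.astype(np.uint8); n,l,st,_=cv2.connectedComponentsWithStats(m)
    if n<2: return None
    uv=np.argwhere(m)[:,::-1]
    X=v.cast(uv,h)[:,:2]; (cx,cy),(a,b),g=cv2.minAreaRect((X*1000).astype(np.float32))
    if a<b:a,b,g=b,a,g+90
    return np.array([cx/1000,cy/1000,a,b,(g+90)%180-90]),np.median(v.P[...,2][m>0]),len(uv),X.mean(0)
def tri(va,vb,pa,pb):
    "meeting point of two rays through pixels, gap"
    da=va.cast(pa,0)[0]-va.c; db=vb.cast(pb,0)[0]-vb.c
    A=np.c_[da,-db]; q=np.linalg.lstsq(A,vb.c-va.c,rcond=None)[0]
    a=va.c+da*q[0]; b=vb.c+db*q[1]; return (a+b)/2,np.linalg.norm(a-b)
E
python3 - <<'E'
from h import *
np.set_printoptions(precision=4,suppress=True)
vt,vs=V('top'),V('scene'); S=1.5625
def w(u,v,): p=vt.P[int(v/S),int(u/S)]; return p
print('cams',vt.c,vs.c)
for n,u,v in [('bench',350,480),('jigplate',140,345),('term',378,280),('socktop_b',180,312),('jar',265,188),('meter',603,205),('screw',430,155),('turq',335,438),('purp',425,445)]: print(n,w(u,v))
def both(n,c,p,r,lo,hi,h,**k):
    o=[]
    for v in(vt,vs):
        m=mask(v,c,lo,hi,**k)&near(v,p,r); q=rect(v,m,h)
        if q is None: print(n,v.n,'none'); continue
        print(n,v.n,'rect',q[0],'z %.4f n %d mean'%q[1:3],q[3]); 
        uv=np.argwhere(m)[:,::-1].mean(0); o.append(uv)
    if len(o)==2: print('   tri',*tri(vt,vs,o[0],o[1]))
for c,u,v in [('orange',468,264),('blue',392,371),('green',457,371)]:
    p=w(u,v); both('rib '+c,'black',p,.05,.05,.07,.058); both('blk '+c,c,p,.06,.02,.034,.026,val=40)
for c,u,v in [('orange',155,306),('blue',204,316),('green',251,327)]:
    both('sock '+c,c,w(u,v),.075,.036,.05,.042)
for c,u,v in [('white',565,359),('red',600,354),('blue',537,402),('yellow',572,397),('green',606,391)]:
    both('key '+c,c,w(u,v),.022,.062,.08,.069)
p=w(360,253); p=np.array(p)
for v in(vt,vs):
    m=(v.P[...,2]>.074)&(v.P[...,2]<.095)&near(v,p,.04); print('spig',v.n,rect(v,m,.082)[0:3])
    m=mask(v,'black',.03,.038)&near(v,p,.05); print('collar',v.n,rect(v,m,.034)[0:3])
    m=(v.P[...,2]>.024)&(v.P[...,2]<.038)&near(v,p,.085); print('box',v.n,rect(v,m,.030)[0:3])
both('sleeve','red',w(320,349),.06,.064,.08,.07)
E
```

```text
cams [0.3825 0.0053 1.0735] [ 0.9928 -0.5952  0.8693]
bench [0.2781 0.0446 0.    ]
jigplate [0.4832 0.3885 0.0126]
term [0.5963 0.0121 0.0283]
socktop_b [0.5338 0.3193 0.0421]
jar [0.7289 0.193  0.0756]
meter [ 0.7347 -0.3582  0.0308]
screw [ 0.8137 -0.0706  0.0253]
turq [0.3452 0.0683 0.0588]
purp [ 0.339  -0.0691  0.0561]
rib orange top rect [ 0.6277 -0.1346 46.1127 15.5723  4.2252] z 0.0568 n 118 mean [ 0.6271 -0.1348]
rib orange scene rect [ 0.6319 -0.1415 51.0947 22.3204  3.0933] z 0.0575 n 167 mean [ 0.6316 -0.1409]
   tri [ 0.6286 -0.1362  0.0502] 0.0009421565661303768
blk orange top rect [ 0.6302 -0.1357 79.2427 40.273   3.1687] z 0.0251 n 302 mean [ 0.6263 -0.134 ]
blk orange scene rect [ 0.6302 -0.1424 83.5578 41.741   6.8863] z 0.0262 n 271 mean [ 0.6362 -0.1474]
   tri [ 0.6296 -0.1371  0.008 ] 0.002203131976556006
rib blue top rect [ 0.4498 -0.0159 45.8423 13.6571  5.8504] z 0.0575 n 108 mean [ 0.4498 -0.0159]
rib blue scene rect [ 0.4538 -0.0218 54.2113 23.1737  3.1543] z 0.0575 n 125 mean [ 0.4523 -0.0212]
   tri [ 0.4494 -0.0167  0.0525] 0.001927720512378888
blk blue 
[... 3009 characters left out ...]
, np.float64(0.033079809896176204), 153)
box top (array([ 0.631 ,  0.0413, 94.5486, 94.399 , 82.1596]), np.float64(0.029510362575591698), 1233)
spig scene (array([ 0.6356,  0.0312, 24.8984, 20.6527, 26.1349]), np.float64(0.07833453239590193), 42)
collar scene (array([ 0.6335,  0.0368, 49.0851, 48.6727, 30.8581]), np.float64(0.03392173837979451), 149)
box scene (array([ 0.6334,  0.0349, 98.9047, 96.515 , 82.4755]), np.float64(0.03012434993368751), 931)
sleeve top rect [ 0.4775  0.0812 40.724  40.4275  2.19  ] z 0.0692 n 90 mean [0.4783 0.0811]
sleeve scene rect [  0.4802   0.0748  46.5321  40.328  -52.8078] z 0.0689 n 92 mean [0.4798 0.0762]
   tri [0.4778 0.0807 0.0657] 0.0022224915267128795
```

```bash
cat > meas.py <<'E'
from h import *
np.set_printoptions(precision=4,suppress=True)
def go(which=None,views=None):
    V2=views or (V('top'),V('scene')); vt=V2[0]
    B={'mo':(.628,-.136),'mb':(.450,-.017),'mg':(.453,-.119)}
    out={}
    def r(n,c,p,rad,h,tol=.003,**k):
        pp=[];L=[]
        for v in V2:
            m=(np.abs(v.P[...,2]-h)<tol)&near(v,p,rad)
            if c: m&=mask(v,c,h-tol,h+tol,**k)
            if m.sum()<8: L.append('%s none'%v.n); continue
            q=rect(v,m,h); L.append('%s %s z%.4f n%d'%(v.n,q[0],q[1],q[2])); 
            pp.append(v.px([*q[0][:2],h])); out[n+v.n]=q[0]
        if len(pp)==2: t,g=tri(*V2,*pp); L.append('tri %s gap %.4f'%(t,g)); out[n]=t
        print(n,' | '.join(L))
    D=dict(ribO=lambda:r('ribO','black',(.628,-.136),.05,.058),ribB=lambda:r('ribB','black',(.45,-.017),.05,.058),ribG=lambda:r('ribG','black',(.453,-.119),.05,.058),
     blkO=lambda:r('blkO',None,(.628,-.136),.06,.026,.002),blkB=lambda:r('blkB',None,(.45,-.017),.055,.026,.002),blkG=lambda:r('blkG',None,(.453,-.119),.055,.026,.002),
     sO=lambda:r('sO','orange',(.542,.359),.072,.042),sB=lambda:r('sB','blue',(.528,.286),.072,.042),sG=lambda:r('sG','green',(.514,.21),.072,.042,val=40,sat=80),
     kW=lambda:r('kW','white',(.472,-.282),.022,.069,.0025),kR=lambda:r('kR','red',(.482,-.336),.022,.069,.0025),kB=lambda:r('kB','blue',(.405,-.236),.022,.069,.0025),kY=lambda:r('kY','yellow',(.415,-.291),.022,.069,.0025),kG=lambda:r('kG','green',(.425,-.346),.022,.069,.0025),
     spig=lambda:r('spig',None,(.63,.04),.03,.082,.002),box=lambda:r('box',None,(.63,.04),.085,.030,.002),
     sl=lambda:r('sl',None,(.478,.08),.04,.070,.002),
     jig=lambda:r('jig',None,(.528,.286),.17,.012,.003))
    for n in which or D: D[n]()
    return out,V2
if __name__=='__main__':
    import sys; go(sys.argv[1:] or None)
E
python3 meas.py; python3 - <<'E'
import pickle,cv2
i=pickle.load(open('top0.pkl','rb'))['img'][145:310,190:320,::-1]
cv2.imwrite('pics/crop.png',cv2.resize(i,None,fx=3.5,fy=3.5,interpolation=cv2.INTER_CUBIC))
E
```

```text
ribO top [ 0.6278 -0.1358 46.0985 14.9189  0.4726] z0.0572 n97 | scene [ 0.6309 -0.1399 49.3283 19.4037  2.226 ] z0.0580 n132 | tri [ 0.6288 -0.1368  0.0528] gap 0.0007
ribB top [ 0.4497 -0.0153 45.6732 14.2269  5.0283] z0.0575 n98 | scene [ 0.4515 -0.0198 50.3926 19.9546  1.6215] z0.0578 n101 | tri [ 0.4493 -0.0161  0.0537] gap 0.0019
ribG top [ 0.4524 -0.1187 47.3222 16.682  -8.8382] z0.0574 n123 | scene [ 0.4547 -0.1242 52.0664 19.6654 -7.9926] z0.0578 n111 | tri [ 0.4519 -0.1202  0.0525] gap 0.0023
blkO top [ 0.6302 -0.1365 79.0942 38.5254  0.6037] z0.0256 n188 | scene [ 0.6293 -0.1399 81.9758 41.078   2.1169] z0.0260 n213 | tri [ 0.6296 -0.1378  0.0242] gap 0.0031
blkB top [ 0.4501 -0.0156 81.7611 39.4561  3.7307] z0.0257 n241 | scene [ 0.4503 -0.0204 83.9963 40.8837  4.0677] z0.0263 n145 | tri [ 0.4492 -0.0169  0.0225] gap 0.0032
blkG top [ 0.4529 -0.1193 81.0477 39.5549 -8.3477] z0.0258 n231 | scene [ 0.4526 -0.124  83.1173 40.1304 -6.7728] z0.0261 n172 | tri [ 0.4519 -0.1209  0.0228] gap 0.0035
sO top [  0.5427   0.3594 108.1915  64.3375 -10.2631] z0.0416 n303 | scene [  0.54
[... 1277 characters left out ...]
9 -0.3488  0.0645] gap 0.0027
spig top [ 0.6298  0.0418 18.3969 13.2871 72.9504] z0.0811 n11 | scene [ 0.6355  0.0335 17.6066 13.2781 37.2651] z0.0812 n13 | tri [0.6317 0.0416 0.0725] gap 0.0014
box top [ 0.6316  0.0412 93.2181 93.0072 -7.6843] z0.0297 n636 | scene [ 0.6327  0.0366 95.5597 94.81   82.3526] z0.0299 n568 | tri [0.6317 0.0406 0.026 ] gap 0.0023
sl top [ 0.4775  0.0812 40.604  40.4613  1.6274] z0.0693 n62 | scene [ 0.4779  0.0778 40.328  38.9528 37.1922] z0.0704 n54 | tri [0.477  0.0807 0.0675] gap 0.0020
jig top [  0.5287   0.2863 249.4587 149.5671  79.5215] z0.0122 n2268 | scene [  0.5302   0.2813 252.7263 152.9538  79.1944] z0.0122 n764 | tri [0.5285 0.2867 0.0077] gap 0.0021
```

View pics/crop.png

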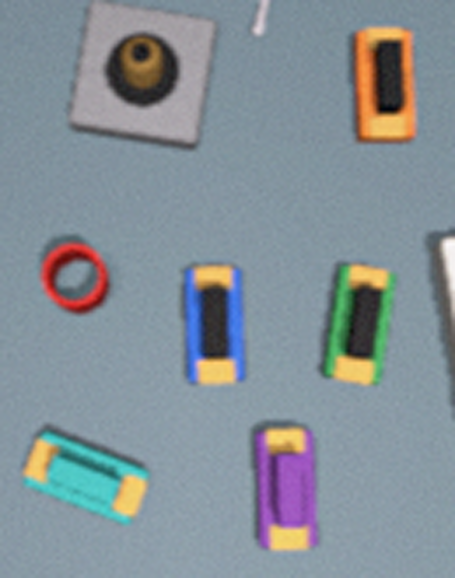

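The crop shows black-ribbed blue (215,323), green (360,323) and orange (385,83) modules, and the open red sleeve (75,277). Purple and turquoise have ribs of their own colour, so they are the decoys. Next I'll work out the moves towards blue.

```bash
cat > to.py <<'E'
# to.py "x y z yawdeg" ... : numbers for successive calls, tool kept pointing down
import sys,numpy as np
from scipy.spatial.transform import Rotation as R
from workcell import bot
o=bot.observe(); p=np.array(o['position']); r=R.from_euler('xyz',o['tool_rot'])
print('at',p.round(4),np.degrees(o['tool_rot']).round(2),'F',np.round(o['force'],1),'w',round(o['grip_width'],4),'t',o['clock'])
for a in sys.argv[1:]:
    x,y,z,yw=map(float,a.split()); t=R.from_euler('xyz',[np.pi,0,np.radians(yw)]); q=np.array([x,y,z])
    s=r.inv().apply(q-p)/.2; w=(r.inv()*t).as_rotvec()/(np.pi/2)
    print(a,'->',s.round(4),w.round(4),'rows>=%.1f'%max(np.linalg.norm(q-p)/.0625,np.linalg.norm(w)*90/10.7)); p,r=q,t
E
python3 to.py ".31 .40 .2 184" ".40 .22 .2 184" ".43 .10 .2 184" ".45 -.0172 .12 184"
```

```text
at [0.2666 0.5652 0.2139] [-179.98   -0.    154.75] F [ 0.4 -0.3 -0.4] w 0.0856 t 0.3
.31 .40 .2 184 -> [-0.5486 -0.6544  0.0698] [-2.00e-04 -1.00e-04 -3.25e-01] rows>=2.7
.40 .22 .2 184 -> [-0.3861 -0.9292 -0.    ] [0. 0. 0.] rows>=3.2
.43 .10 .2 184 -> [-0.1078 -0.609  -0.    ] [0. 0. 0.] rows>=2.0
.45 -.0172 .12 184 -> [-0.0589 -0.5915  0.4   ] [0. 0. 0.] rows>=2.3
```

```bash
python3 -m inch '[[-0.55,-0.65,0.07,0,0,-0.325,0.5],[-0.55,-0.65,0.07,0,0,-0.325,0.5],[-0.55,-0.65,0.07,0,0,-0.325,0.5],[-0.55,-0.65,0.07,0,0,-0.325,0.5],[-0.55,-0.65,0.07,0,0,-0.325,0.5],[-0.55,-0.65,0.07,0,0,-0.325,0.5]]' 40; python3 to.py ".40 .22 .2 184" ".43 .10 .2 184" ".45 -.0172 .12 184"
```

```text
clock: 1.05
position: [0.3102, 0.4017, 0.2001]
tool_rot: [3.141, -0.0, -3.071]
force: [0.0, 0.0, 0.3]
grip_width: 0.0426
finger_force: 0.0
at [0.3102 0.4017 0.2001] [ 1.7998e+02 -1.0000e-02 -1.7597e+02] F [0.  0.  0.3] w 0.0426 t 1.05
.40 .22 .2 184 -> [-3.839e-01 -9.379e-01 -1.000e-04] [ 0.0002 -0.0001  0.0003] rows>=3.2
.43 .10 .2 184 -> [-0.1078 -0.609  -0.    ] [0. 0. 0.] rows>=2.0
.45 -.0172 .12 184 -> [-0.0589 -0.5915  0.4   ] [0. 0. 0.] rows>=2.3
```

```bash
python3 -m inch '[[-0.38,-0.94,0,0,0,0,0.5],[-0.38,-0.94,0,0,0,0,0.5],[-0.38,-0.94,0,0,0,0,0.5],[-0.38,-0.94,0,0,0,0,0.5],[-0.38,-0.94,0,0,0,0,0.5]]' >/dev/null; python3 -m inch '[[-0.17,-1,0,0,0,0,0.5],[-0.17,-1,0,0,0,0,0.5],[-0.17,-1,0,0,0,0,0.5],[-0.17,-1,0,0,0,0,0.5],[-0.17,-1,0,0,0,0,0.5],[-0.17,-1,0,0,0,0,0.5]]'; python3 to.py ".45 -.0172 .10 184"  ".45 -.0172 .049 184"
```

```text
clock: 2.42
position: [0.4474, 0.0234, 0.2]
tool_rot: [3.141, -0.0, -3.069]
force: [0.2, -0.3, -0.4]
grip_width: 0.0427
finger_force: 0.0
at [0.4474 0.0234 0.2   ] [ 1.7997e+02 -1.0000e-02 -1.7585e+02] F [ 0.2 -0.3 -0.4] w 0.0427 t 2.425
.45 -.0172 .10 184 -> [ 0.0017 -0.2036  0.4999] [ 0.0003 -0.0001  0.0016] rows>=1.7
.45 -.0172 .049 184 -> [ 0.    -0.     0.255] [0. 0. 0.] rows>=0.8
```

```bash
python3 -m inch '[[0,-0.2,0.2,0,0,0,0.5],[0,-0.2,0.5,0,0,0,0.5],[0,-0.2,0.5,0,0,0,0.5],[0,-0.2,0.5,0,0,0,0.5],[0,-0.2,0.6,0,0,0,0.5],[0,-0.2,0.7,0,0,0,0.5],[0,-0.2,0.75,0,0,0,0.5],[0,-0.2,0.75,0,0,0,0.5]]'; python3 -m inch '[[0,0,0,0,0,0,0.3],[0,0,0,0,0,0,0.15],[0,0,0,0,0,0,0],[0,0,0,0,0,0,0],[0,0,0,0,0,0,0],[0,0,0,0,0,0,0],[0,0,0,0,0,0,0]]' 50
```

```text
clock: 3.42
position: [0.4508, -0.0182, 0.051]
tool_rot: [3.141, 0.001, -3.071]
force: [0.1, 0.3, -0.1]
grip_width: 0.0425
finger_force: 0.0
clock: 4.3
position: [0.4502, -0.0186, 0.0501]
tool_rot: [-3.142, -0.0, -3.072]
force: [0.5, 0.0, -0.2]
grip_width: -0.0001
finger_force: 0.0
```

The fingers closed on nothing, so I'll look.

```bash
python3 - <<'E'
from h import *
a=V('scene');b=V('top')
i=np.hstack([cv2.resize(a.im[120:250,140:290],(450,390)),cv2.resize(b.im[170:300,180:310],(350,390)) if 0 else cv2.resize(b.im[190:290,200:290],(350,390))])
cv2.imwrite('pics/miss.png',i[...,::-1])
E
```

```text
(no output)
```

View pics/miss.png

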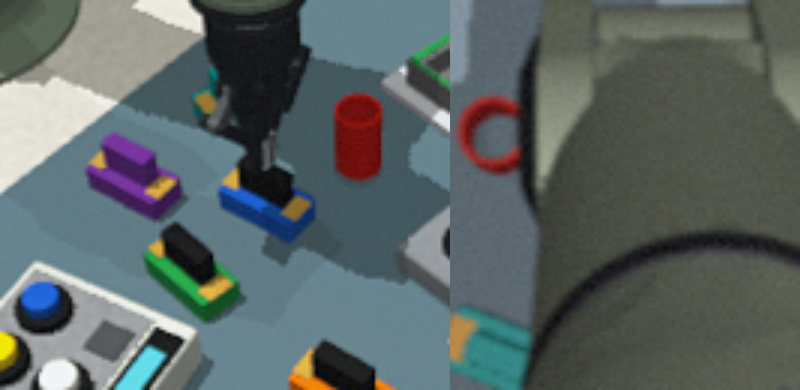

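The scene crop shows the shut fingers at (265,150), apparently behind the blue rib at (265,180). I'll measure the finger and rib positions from depth.

```bash
python3 - <<'E'
from meas import *
v=V('scene'); go(['ribB','blkB','ribG','ribO','sl'],(v,v))
P=v.P; m=near(v,(.45,-.0186),.07)&(P[...,2]>.062)&(P[...,2]<.3)
for lo in np.arange(.062,.2,.01):
    k=m&(P[...,2]>=lo)&(P[...,2]<lo+.01)
    if k.sum(): q=P[k]; print('%.3f'%lo,k.sum(),q.min(0)[:2],q.max(0)[:2],v.im[k].mean(0).astype(int))
E
```

```text
ribB scene [ 0.4516 -0.0197 49.9302 18.8686  3.1543] z0.0580 n71 | scene [ 0.4516 -0.0197 49.9302 18.8686  3.1543] z0.0580 n71 | tri [ 0.9928 -0.5952  0.8693] gap 0.0000
blkB scene [ 0.4494 -0.0198 82.1592 39.3588  4.1587] z0.0262 n141 | scene [ 0.4494 -0.0198 82.1592 39.3588  4.1587] z0.0262 n141 | tri [ 0.9928 -0.5952  0.8693] gap 0.0000
ribG scene [ 0.4539 -0.1235 50.0698 19.0278 -6.4465] z0.0581 n106 | scene [ 0.4539 -0.1235 50.0698 19.0278 -6.4465] z0.0581 n106 | tri [ 0.9928 -0.5952  0.8693] gap 0.0000
ribO scene [ 0.6305 -0.1397 48.5393 19.2577  1.4621] z0.0577 n135 | scene [ 0.6305 -0.1397 48.5393 19.2577  1.4621] z0.0577 n135 | tri [ 0.9928 -0.5952  0.8693] gap 0.0000
sl scene [ 0.4779  0.0778 40.2926 38.9509 37.2135] z0.0702 n51 | scene [ 0.4779  0.0778 40.2926 38.9509 37.2135] z0.0702 n51 | tri [ 0.9928 -0.5952  0.8693] gap 0.0000
0.062 2 [ 0.4556 -0.0272] [ 0.4596 -0.0267] [66 70 70]
0.072 24 [ 0.4469 -0.0346] [ 0.4617 -0.013 ] [53 56 57]
0.082 25 [ 0.4465 -0.036 ] [ 0.4619 -0.0124] [45 48 50]
0.092 24 [ 0.4477 -0.0357] [ 0.4615 -0.0123] [43 47 48]
0.102 18 [ 0.4529 -0.033 ] [0.4626 0.0038] [46 49 50]
0.112 52 [ 0.4396 -0.0545] [0.4661 0.0144] [24 26 29]
0.122 64 [ 0.4336 -0.0618] [0.4652 0.0237] [23 27 29]
0.132 70 [ 0.439  -0.0681] [0.4683 0.0344] [23 26 29]
0.142 77 [ 0.4467 -0.078 ] [0.4681 0.0368] [24 27 30]
0.152 119 [ 0.4412 -0.0825] [0.4691 0.0412] [38 42 45]
0.162 96 [ 0.444  -0.0816] [0.471  0.0332] [39 42 43]
0.172 70 [ 0.4432 -0.0638] [ 0.4704 -0.0062] [33 38 39]
0.182 37 [ 0.4424 -0.0611] [ 0.4634 -0.0426] [29 35 38]
0.192 59 [ 0.4306 -0.0589] [ 0.4875 -0.0029] [24 28 31]
```

```bash
python3 - <<'E'
from meas import *
v=V('scene'); 
u0,v0=v.px([.452,-.0186,.09]).astype(int); print(u0,v0, v.px([.45,-.0186,.033]))
for u in (u0-3,u0,u0+3):
  print(u)
  for r in range(v0-4,v0+32,2): print(r,v.P[r,u],v.im[r,u])
i=cv2.resize(v.im[v0-40:v0+50,u0-60:u0+60],(800,600),interpolation=cv2.INTER_CUBIC); cv2.imwrite('pics/fing.png',i[...,::-1])
E
```

```text
227 167 [228.1012 182.6705]
224
163 [ 0.4571 -0.0354  0.1227] [22 26 27]
165 [ 0.4571 -0.036   0.1162] [20 22 23]
167 [ 0.4638 -0.0436  0.1193] [17 23 25]
169 [ 0.454  -0.034   0.0988] [18 20 24]
171 [ 0.4516 -0.0321  0.0886] [24 27 30]
173 [ 0.4499 -0.0309  0.0795] [29 31 34]
175 [ 0.4394 -0.0207  0.0572] [28 28 29]
177 [ 0.4443 -0.0264  0.0575] [23 25 21]
179 [ 0.446  -0.0288  0.0531] [14 19 18]
181 [ 0.4438 -0.0272  0.0426] [15 16 17]
183 [ 0.4447 -0.0287  0.0369] [16 16 18]
185 [ 0.4423 -0.027   0.0261] [ 28  89 192]
187 [ 0.4467 -0.0322  0.0256] [ 31  97 210]
189 [ 0.4522 -0.0386  0.027 ] [ 25  74 158]
191 [ 0.4509 -0.0378  0.0176] [ 16  50 113]
193 [ 0.45   -0.0376  0.0089] [ 15  50 110]
195 [ 0.4507 -0.0391  0.0026] [ 91 119 132]
197 [ 0.4541 -0.0432  0.0006] [ 96 124 133]
227
163 [ 0.4603 -0.028   0.1189] [20 23 23]
165 [ 0.462  -0.0304  0.1148] [19 21 25]
167 [ 0.4611 -0.0299  0.1069] [50 53 54]
169 [ 0.4572 -0.0264  0.0947] [49 51 54]
171 [ 0.4571 -0.0269  0.0879] [50 52 54]
173 [ 0.4566 -0.0269  0.0803] [31 31 35]
175 [ 0.4552 -0.026   0.0713] [52 54 55]
177 [ 0.4522 -0.02
[... 504 characters left out ...]
4604 -0.0176  0.1039] [61 63 64]
167 [ 0.459  -0.0167  0.0952] [57 58 59]
169 [ 0.4593 -0.0176  0.0889] [52 53 56]
171 [ 0.458  -0.0166  0.0802] [53 55 56]
173 [ 0.4591 -0.0184  0.075 ] [54 55 58]
175 [ 0.4516 -0.0108  0.0567] [47 48 47]
177 [ 0.457  -0.0171  0.0578] [20 18 16]
179 [ 0.4623 -0.0235  0.0589] [20 21 19]
181 [ 0.465  -0.0269  0.0559] [19 17 20]
183 [ 0.4639 -0.0263  0.0472] [17 16 18]
185 [ 0.4642 -0.0271  0.0405] [14 14 17]
187 [ 0.4626 -0.026   0.0307] [11 31 65]
189 [ 0.4662 -0.0304  0.0292] [ 21  62 134]
191 [ 0.4699 -0.035   0.0278] [ 20  62 131]
193 [ 0.4734 -0.0393  0.0261] [14 45 99]
195 [ 0.4706 -0.0369  0.0142] [ 18  50 103]
197 [ 0.4725 -0.0395  0.0098] [ 28  55 103]
```

View pics/fing.png

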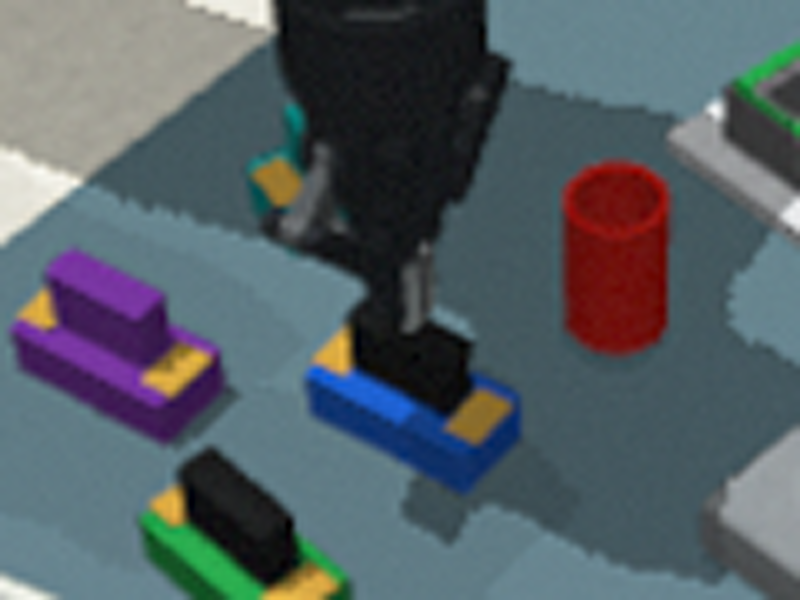

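The shut fingers end about on top of the rib (z≈0.06), although the reported TCP would put the tips at z≈0.033. I'll lift clear and measure where the fingertips really are.

```bash
cat > tip.py <<'E'
from h import *
np.set_printoptions(precision=4,suppress=True)
o=bot.observe(); p=o['position']; print('TCP',p,'w',o['grip_width'])
v=V('scene')
m=near(v,p,.09)&(v.P[...,2]>p[2]-.05)&(v.P[...,2]<p[2]+.12)
for d in np.arange(-.05,.1,.008):
    k=m&(v.P[...,2]>=p[2]+d)&(v.P[...,2]<p[2]+d+.008)
    if k.sum(): q=v.P[k]-p; print('dz %.3f n%d'%(d,k.sum()),q.min(0)[:2],q.max(0)[:2])
E
python3 -m inch '[[0,0,-0.2,0,0,0,0],[0,0,-0.5,0,0,0,0],[0,0,-0.5,0,0,0,0],[0,0,-0.5,0,0,0,0],[0,0,-0.5,0,0,0,0]]'; python3 tip.py;  python3 -m inch '[[0,0,0,0,0,0,0.5],[0,0,0,0,0,0,0.5],[0,0,0,0,0,0,0.5],[0,0,0,0,0,0,0.5]]'; python3 tip.py
```

```text
clock: 5.12
position: [0.4496, -0.0186, 0.1491]
tool_rot: [-3.142, -0.002, -3.072]
force: [-0.5, -0.3, -0.1]
grip_width: 0.0001
finger_force: 0.0
TCP [ 0.4496 -0.0186  0.1491] w 6.910987350143747e-05
dz 0.014 n5 [ 0.0035 -0.008 ] [0.0095 0.0054]
dz 0.022 n24 [-0.0062 -0.0153] [0.0119 0.0051]
dz 0.030 n20 [-0.0046 -0.0161] [0.0118 0.0059]
dz 0.038 n36 [-0.0057 -0.0175] [0.0122 0.0134]
dz 0.046 n22 [ 0.0017 -0.0177] [0.0119 0.0105]
dz 0.054 n17 [ 0.0037 -0.024 ] [0.0125 0.0214]
dz 0.062 n47 [-0.0099 -0.031 ] [0.0152 0.0287]
dz 0.070 n67 [-0.0093 -0.0413] [0.0145 0.0361]
dz 0.078 n61 [-0.0135 -0.0485] [0.0162 0.045 ]
dz 0.086 n88 [-0.0027 -0.0555] [0.0189 0.0519]
dz 0.094 n73 [-0.0068 -0.0605] [0.0195 0.0559]
clock: 5.68
position: [0.4502, -0.0186, 0.1501]
tool_rot: [-3.142, -0.0, -3.072]
force: [-0.1, -0.9, 0.0]
grip_width: 0.0426
finger_force: 0.0
TCP [ 0.4502 -0.0186  0.1501] w 0.04261125799029885
dz 0.014 n9 [-0.0105 -0.0312] [0.0068 0.0216]
dz 0.022 n32 [-0.0149 -0.0359] [0.0119 0.0243]
dz 0.030 n47 [-0.0115 -0.037 ] [0.0138 0.0241]
dz 0.038 n53 [-0.0141 -0.0376] [0.0137 0.0291]
dz 0.046 n38 [-0.012  -0.0368] [0.0133 0.0239]
dz 0.054 n37 [-0.0124 -0.036 ] [0.0142 0.0287]
dz 0.062 n63 [-0.0112 -0.0542] [0.0143 0.0515]
dz 0.070 n84 [-0.0088 -0.0584] [0.0168 0.0516]
dz 0.078 n62 [-0.0065 -0.0602] [0.0184 0.0543]
dz 0.086 n117 [-0.012  -0.0624] [0.0186 0.0565]
dz 0.094 n96 [-0.0118 -0.0641] [0.0185 0.0611]
```

The real fingertips sit about 18 mm above the reported TCP, not 17 mm below it. All camera heights match the known sizes, so I'll trust the cameras and correct by about 35 mm, lowering in stages with force checks.

```bash
python3 -m inch '[[0,0.015,-0,0,0,0,0.5],[0,0.015,0.3,0,0,0,0.5],[0,0.015,0.5,0,0,0,0.5],[0,0.015,0.58,0,0,0,0.5],[0,0.015,0.62,0,0,0,0.5],[0,0.015,0.64,0,0,0,0.5],[0,0.015,0.66,0,0,0,0.5],[0,0.015,0.66,0,0,0,0.5]]'; python3 -m inch '[[0,0,0,0,0,0,0.3],[0,0,0,0,0,0,0.15],[0,0,0,0,0,0,0],[0,0,0,0,0,0,0],[0,0,0,0,0,0,0],[0,0,0,0,0,0,0],[0,0,0,0,0,0,0]]' 50; python3 - <<'E'
from meas import *
v=V('scene'); go(['ribB','blkB'],(v,v))
E
```

```text
clock: 6.72
position: [0.4502, -0.0155, 0.0184]
tool_rot: [3.142, 0.0, -3.072]
force: [-0.6, -0.6, 0.8]
grip_width: 0.0426
finger_force: 0.0
clock: 7.6
position: [0.4502, -0.0156, 0.0184]
tool_rot: [-3.142, 0.0, -3.072]
force: [-1.0, -1.1, 7.2]
grip_width: 0.0171
finger_force: 53.8
ribB scene [ 0.4602 -0.0243 34.599  29.2176 89.7178] z0.0580 n57 | scene [ 0.4602 -0.0243 34.599  29.2176 89.7178] z0.0580 n57 | tri [ 0.9928 -0.5952  0.8693] gap 0.0000
blkB scene [ 0.4492 -0.019  81.9879 40.9045  4.1587] z0.0261 n143 | scene [ 0.4492 -0.019  81.9879 40.9045  4.1587] z0.0261 n143 | tri [ 0.9928 -0.5952  0.8693] gap 0.0000
```

```bash
python3 -m inch '[[0,0,-0.1,0,0,0,0],[0,0,-0.3,0,0,0,0],[0,0,-0.6,0,0,0,0],[0,0,-0.63,0,0,0,0],[0,0,-0.63,0,0,0,0],[0,0,-0.63,0,0,0,0]]'; python3 to.py ".49 .14 .145 169.6" ".5285 .2858 .12 169.6"
```

```text
clock: 8.4
position: [0.4493, -0.0156, 0.1429]
tool_rot: [-3.142, -0.002, -3.072]
force: [1.2, 0.8, -2.4]
grip_width: 0.0166
finger_force: 52.8
at [ 0.4493 -0.0156  0.1429] [-1.80e+02 -1.20e-01 -1.76e+02] F [ 1.2  0.8 -2.4] w 0.0166 t 8.4
.49 .14 .145 169.6 -> [-0.2574  0.7619 -0.0109] [-0.0002 -0.0013  0.16  ] rows>=2.6
.5285 .2858 .12 169.6 -> [-0.0577  0.7518  0.125 ] [0. 0. 0.] rows>=2.4
```

```bash
python3 -m inch '[[-0.1,0.3,0,0,0,0.08,0],[-0.25,0.76,0,0,0,0.16,0],[-0.25,0.76,0,0,0,0.16,0],[-0.25,0.76,0,0,0,0.16,0],[-0.25,0.76,0,0,0,0.16,0]]'>/dev/null;  python3 -m inch '[[-0.03,0.3,0,0,0,0,0],[-0.06,0.7,0.0,0,0,0,0],[-0.06,0.75,0,0,0,0,0],[-0.06,0.75,0.1,0,0,0,0],[-0.06,0.75,0.13,0,0,0,0],[-0.06,0.75,0.13,0,0,0,0],[-0.06,0.75,0.13,0,0,0,0]]'
cat > held.py <<'E'
# held.py colour socketkey : held module's block-top vs socket, each view
import sys
from meas import *
o=bot.observe(); p=np.array(o['position']); print('TCP',p,np.degrees(o['tool_rot'])[2],'w',o['grip_width'],o['clock'])
vs=V('scene'),V('top'); c,s,dz=sys.argv[1],sys.argv[2],float(sys.argv[3])
for v in vs:
    h=p[2]-dz+.026
    m=mask(v,c,h-.006,h+.004,val=40,sat=80)&near(v,p,.065)
    if m.sum()>8:
        q=rect(v,m,h); print(v.n,'blk',q[0],q[1],h,q[2])
        H=np.median(v.P[...,2][m])
    m2=(v.P[...,2]>h-.03)&(v.P[...,2]<h-.004)&near(v,p,.07)
    if m2.sum(): print('  sides z',np.percentile(v.P[m2][:,2],[1,50,99]))
E
python3 held.py blue sB .0184; python3 to.py
```

```text
clock: 9.9
position: [0.5286, 0.2843, 0.1187]
tool_rot: [3.141, 0.001, 2.959]
force: [-0.7, -0.5, -1.6]
grip_width: 0.0171
finger_force: 52.6
TCP [0.5286 0.2843 0.1187] 169.53541634294993 w 0.01713905649043178 9.9
scene blk [  0.5307   0.2764  81.4138  48.7297 -13.7854] 0.1258422757187619 0.12632584003055577 132
  sides z [0.1011 0.112  0.1216]
top blk [  0.5289   0.2817  77.7626  37.7834 -11.4277] 0.1253060094442413 0.12632584003055577 99
  sides z [0.1021 0.1135 0.1223]
at [0.5286 0.2847 0.1187] [1.7997e+02 3.0000e-02 1.6956e+02] F [ 0.6  0.3 -2.3] w 0.017 t 10.0
```

```bash
python3 -m inch '[[0,0.005,0.1,0,0,0,0],[0,0.005,0.2,0,0,0,0],[0,0.005,0.25,0,0,0,0],[0,0.005,0.25,0,0,0,0],[0,0.005,0.25,0,0,0,0]]' ; python3 held.py blue sB .0184; python3 - <<'E'
from h import *
a=V('scene');b=V('top')
ua,va=a.px([.528,.286,.06]).astype(int); ub,vb=b.px([.528,.286,.06]).astype(int)
i=np.hstack([cv2.resize(a.im[va-40:va+40,ua-40:ua+40],(400,400),interpolation=3),cv2.resize(b.im[vb-40:vb+40,ub-40:ub+40],(400,400),interpolation=3)])
cv2.imwrite('pics/hov.png',i[...,::-1])
E
```

```text
clock: 10.62
position: [0.5288, 0.286, 0.0689]
tool_rot: [3.141, 0.001, 2.96]
force: [-0.1, -0.4, -0.8]
grip_width: 0.0171
finger_force: 52.7
TCP [0.5288 0.286  0.0689] 169.5876230988396 w 0.01709910322478033 10.625
scene blk [ 0.5303  0.2752 85.0923 45.5558 -3.3392] 0.07600201823442132 0.07645818405637939 124
  sides z [0.0469 0.0616 0.072 ]
top blk [  0.5284   0.2846  78.8523  41.1264 -11.4266] 0.0747191757440917 0.07645818405637939 100
  sides z [0.0466 0.0637 0.0725]
```

View pics/hov.png

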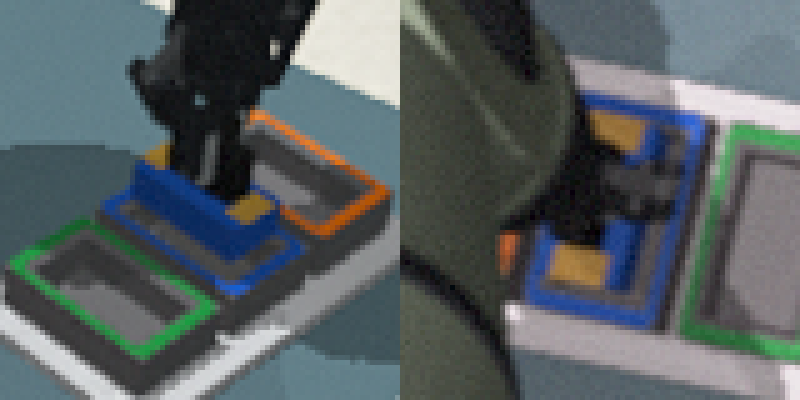

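The pictures show the blue module hovering over the blue-bordered socket: scene crop (200,210), top crop (600,210). They are aligned to about 1 mm, so I'll lower it gently.

```bash
python3 -m inch '[[0,0.003,0.04,0,0,0,0],[0,0.003,0.07,0,0,0,0],[0,0.003,0.09,0,0,0,0],[0,0.003,0.11,0,0,0,0],[0,0.003,0.12,0,0,0,0]]' ; python3 -m inch '[[0,0,0.02,0,0,0,0],[0,0,0.035,0,0,0,0],[0,0,0.05,0,0,0,0],[0,0,0.055,0,0,0,0],[0,0,0.055,0,0,0,0]]'
```

```text
clock: 11.45
position: [0.5284, 0.2864, 0.0438]
tool_rot: [-3.141, -0.0, 2.96]
force: [-0.4, -0.1, -0.9]
grip_width: 0.0171
finger_force: 52.7
clock: 12.08
position: [0.5285, 0.2862, 0.0342]
tool_rot: [-3.142, -0.0, 2.959]
force: [-7.7, -5.1, 24.2]
grip_width: 0.0173
finger_force: 56.2
```

```bash
python3 -m inch '[[0,0,0,0,0,0,0.2],[0,0,0,0,0,0,0.45],[0,0,0,0,0,0,0.45],[0,0,-0.1,0,0,0,0.45],[0,0,-0.4,0,0,0,0.45],[0,0,-0.55,0,0,0,0.45],[0,0,-0.55,0,0,0,0.45],[0,0,-0.55,0,0,0,0.45]]'; python3 - <<'E'
from meas import *
v=V('scene');go(['sB'],(v,v)); m=(abs(v.P[...,2]-.074)<.003)&near(v,(.5285,.286),.05); print(rect(v,m,.074))
m=(abs(v.P[...,2]-.042)<.002)&near(v,(.5285,.286),.035);print(m.sum())
m=mask(v,'blue',.02,.034,val=40)&near(v,(.5285,.286),.035);print(m.sum())
E
python3 to.py ".49 .10 .15 172" ".4527 -.1197 .11 172" ".4527 -.1197 .0184 172"
```

```text
clock: 13.08
position: [0.5283, 0.2864, 0.1433]
tool_rot: [3.142, -0.0, 2.96]
force: [-0.6, 0.2, -1.0]
grip_width: 0.0389
finger_force: 0.0
sB scene [  0.5275   0.2856 110.0657  63.727  -10.4883] z0.0424 n230 | scene [  0.5275   0.2856 110.0657  63.727  -10.4883] z0.0424 n230 | tri [ 0.9928 -0.5952  0.8693] gap 0.0000
(array([ 0.5289,  0.2813, 51.8726, 21.4827, -9.5775]), np.float64(0.07363726700243345), 78, array([0.529 , 0.2815]))
101
0
at [0.5281 0.2863 0.1427] [-1.7997e+02 -4.0000e-02  1.6959e+02] F [ 0.4 -0.1 -0.5] w 0.0384 t 13.125
.49 .10 .15 172 -> [ 0.0193 -0.9506 -0.0357] [-0.0004 -0.0004 -0.0267] rows>=3.0
.4527 -.1197 .11 172 -> [ 0.0318 -1.1138  0.2   ] [0. 0. 0.] rows>=3.6
.4527 -.1197 .0184 172 -> [ 0.    -0.     0.458] [0. 0. 0.] rows>=1.5
```

Blue is flush: its rib top is at 0.0736, against 0.074 expected. Green is next.

```bash
python3 -m inch '[[0.02,-1,0,0,0,-0.027,0.45],[0.02,-1,0,0,0,-0.027,0.45],[0.02,-1,0,0,0,-0.027,0.45],[0.02,-1,0,0,0,-0.027,0.45],[0.02,-1,0,0,0,-0.027,0.45]]' >/dev/null;  python3 -m inch '[[0.03,-1,0,0,0,0,0.45],[0.03,-1,0,0,0,0,0.45],[0.03,-1,0,0,0,0,0.45],[0.03,-1,0,0,0,0,0.45],[0.03,-1,0.1,0,0,0,0.45],[0.03,-1,0.1,0,0,0,0.45]]' ;python3 - <<'E'
from meas import *
v=V('scene');go(['ribG','blkG','blkO','sl'],(v,v))
E
python3 to.py ".4527 -.1197 .07 172" ".4527 -.1197 .0184 172"
```

```text
clock: 14.5
position: [0.4547, -0.1052, 0.122]
tool_rot: [3.141, -0.002, 3.004]
force: [-0.3, 0.3, 0.6]
grip_width: 0.0385
finger_force: 0.0
ribG scene [ 0.4544 -0.1237 49.4983 18.8456 -7.9926] z0.0579 n105 | scene [ 0.4544 -0.1237 49.4983 18.8456 -7.9926] z0.0579 n105 | tri [ 0.9928 -0.5952  0.8693] gap 0.0000
blkG scene [ 0.4527 -0.1241 81.7972 40.4551 -6.7728] z0.0262 n174 | scene [ 0.4527 -0.1241 81.7972 40.4551 -6.7728] z0.0262 n174 | tri [ 0.9928 -0.5952  0.8693] gap 0.0000
blkO scene [ 0.6292 -0.1399 81.4369 40.262   2.1069] z0.0259 n217 | scene [ 0.6292 -0.1399 81.4369 40.262   2.1069] z0.0259 n217 | tri [ 0.9928 -0.5952  0.8693] gap 0.0000
sl scene [  0.479    0.0763  42.7462  40.2926 -52.8079] z0.0698 n48 | scene [  0.479    0.0763  42.7462  40.2926 -52.8079] z0.0698 n48 | tri [ 0.9928 -0.5952  0.8693] gap 0.0000
at [ 0.455  -0.1053  0.1227] [ 1.7999e+02 -8.0000e-02  1.7214e+02] F [0.  0.1 0.1] w 0.0383 t 14.55
.4527 -.1197 .07 172 -> [ 0.0014 -0.0728  0.2636] [ 0.0002 -0.0009  0.0016] rows>=0.9
.4527 -.1197 .0184 172 -> [ 0.    -0.     0.258] [0. 0. 0.] rows>=0.8
```

```bash
python3 -m inch '[[0,-0.073,0,0,0,0,0.45],[0,-0.073,0.26,0,0,0,0.45],[0,-0.073,0.4,0,0,0,0.45],[0,-0.073,0.48,0,0,0,0.45],[0,-0.073,0.51,0,0,0,0.45],[0,-0.073,0.52,0,0,0,0.45],[0,-0.073,0.52,0,0,0,0.45]]'; python3 -m inch '[[0,0,0,0,0,0,0.3],[0,0,0,0,0,0,0.15],[0,0,0,0,0,0,0],[0,0,0,0,0,0,0],[0,0,0,0,0,0,0],[0,0,0,0,0,0,0]]' 50;  python3 -m inch '[[0,0,-0.1,0,0,0,0],[0,0,-0.3,0,0,0,0],[0,0,-0.6,0,0,0,0],[0,0,-0.64,0,0,0,0],[0,0,-0.64,0,0,0,0],[0,0,-0.64,0,0,0,0]]'; python3 to.py ".485 .07 .146 169.6" ".5148 .2103 .146 169.6" ".5148 .2103 .069 169.6"
```

```text
clock: 15.42
position: [0.4532, -0.1213, 0.0198]
tool_rot: [-3.142, 0.001, 3.002]
force: [-0.4, -0.5, 0.4]
grip_width: 0.0382
finger_force: 0.0
clock: 16.18
position: [0.453, -0.1212, 0.0196]
tool_rot: [3.142, 0.001, 3.002]
force: [-1.1, 1.3, 7.4]
grip_width: 0.0167
finger_force: 51.7
clock: 16.92
position: [0.452, -0.121, 0.1459]
tool_rot: [-3.142, -0.002, 3.003]
force: [0.4, 0.0, -3.2]
grip_width: 0.017
finger_force: 50.6
at [ 0.452  -0.121   0.1459] [-1.8000e+02 -1.2000e-01  1.7203e+02] F [ 0.4  0.  -3.2] w 0.017 t 16.925
.485 .07 .146 169.6 -> [-3.120e-02  9.689e-01 -8.000e-04] [-0.0001 -0.0014  0.027 ] rows>=3.1
.5148 .2103 .146 169.6 -> [-0.0199  0.7169  0.    ] [0. 0. 0.] rows>=2.3
.5148 .2103 .069 169.6 -> [-0.    -0.     0.385] [0. 0. 0.] rows>=1.2
```

```bash
python3 -m inch '[[-0.03,0.3,0,0,0,0.027,0],[-0.03,0.97,0,0,0,0.027,0],[-0.03,0.97,0,0,0,0.027,0],[-0.03,0.97,0,0,0,0.027,0],[-0.03,0.97,0,0,0,0.027,0]]'>/dev/null;  python3 -m inch '[[-0.02,0.3,0,0,0,0,0],[-0.02,0.6,0.0,0,0,0,0],[-0.02,0.715,0,0,0,0,0],[-0.02,0.715,0.1,0,0,0,0],[-0.02,0.715,0.3,0,0,0,0],[-0.02,0.715,0.385,0,0,0,0],[-0.02,0.715,0.385,0,0,0,0],[-0.02,0.715,0.385,0,0,0,0]]';python3 held.py green sG .0196; python3 to.py ".5148 .2103 .069 169.6"
```

```text
clock: 18.55
position: [0.5161, 0.2097, 0.0711]
tool_rot: [3.141, 0.001, 2.959]
force: [-0.2, -0.4, -1.3]
grip_width: 0.0169
finger_force: 50.5
TCP [0.5161 0.2097 0.0711] 169.5492313317819 w 0.016887217199089144 18.55
scene blk [  0.5183   0.204   82.2771  44.2135 -10.6686] 0.07686108670298786 0.07753935993103798 125
  sides z [0.0486 0.0628 0.0734]
top blk [ 0.5136  0.1963 78.7664 12.6007 -9.9201] 0.07636117726978986 0.07753935993103798 75
  sides z [0.0539 0.0652 0.0735]
at [0.516  0.2101 0.0712] [1.7994e+02 8.0000e-02 1.6957e+02] F [ 1.2  0.5 -2.6] w 0.0172 t 18.65
.5148 .2103 .069 169.6 -> [ 0.0062 -0.      0.0112] [ 0.0006  0.0009 -0.0003] rows>=0.0
```

```bash
python3 -m inch '[[0.006,0.002,0.0,0,0,0,0],[0.006,0.002,0.05,0,0,0,0],[0.006,0.002,0.08,0,0,0,0],[0.006,0.002,0.1,0,0,0,0],[0.006,0.002,0.115,0,0,0,0],[0.006,0.002,0.13,0,0,0,0]]' ; python3 -m inch '[[0,0,0.02,0,0,0,0],[0,0,0.035,0,0,0,0],[0,0,0.05,0,0,0,0],[0,0,0.055,0,0,0,0],[0,0,0.055,0,0,0,0]]'
```

```text
clock: 19.4
position: [0.5143, 0.2106, 0.0439]
tool_rot: [3.142, 0.0, 2.96]
force: [0.3, -0.8, -1.8]
grip_width: 0.017
finger_force: 50.6
clock: 20.02
position: [0.5144, 0.2111, 0.0353]
tool_rot: [3.14, 0.001, 2.96]
force: [-14.9, -3.9, 50.8]
grip_width: 0.0169
finger_force: 57.9
```

```bash
python3 -m inch '[[0,0,-0.01,0,0,0,0.2],[0,0,-0.01,0,0,0,0.45],[0,0,-0.01,0,0,0,0.45],[0,0,-0.1,0,0,0,0.45],[0,0,-0.4,0,0,0,0.45],[0,0,-0.58,0,0,0,0.45],[0,0,-0.58,0,0,0,0.45],[0,0,-0.58,0,0,0,0.45]]'; python3 - <<'E'
from meas import *
v=V('scene');go(['blkO','ribO'],(v,v))
for p in((.5285,.286),(.5148,.2103)):
    m=(abs(v.P[...,2]-.074)<.003)&near(v,p,.05); print(rect(v,m,.074))
E
python3 to.py ".55 .05 .15 181.7" ".60 -.1 .13 181.7" ".6297 -.1365 .12 181.7" ".6297 -.1365 .0184 181.7"
```

```text
clock: 21.02
position: [0.514, 0.2106, 0.1493]
tool_rot: [3.142, 0.0, 2.96]
force: [-0.1, 0.3, -1.1]
grip_width: 0.0385
finger_force: 0.0
blkO scene [ 0.6294 -0.1401 82.1671 40.7045  2.1169] z0.0260 n219 | scene [ 0.6294 -0.1401 82.1671 40.7045  2.1169] z0.0260 n219 | tri [ 0.9928 -0.5952  0.8693] gap 0.0000
ribO scene [ 0.6308 -0.1397 49.1156 19.0889  3.9935] z0.0582 n142 | scene [ 0.6308 -0.1397 49.1156 19.0889  3.9935] z0.0582 n142 | tri [ 0.9928 -0.5952  0.8693] gap 0.0000
(array([  0.5305,   0.2796,  50.8218,  21.3286, -13.0639]), np.float64(0.07366434541523953), 74, array([0.5313, 0.2793]))
(array([  0.5151,   0.2062,  50.5539,  20.4237, -10.2673]), np.float64(0.07403725697682023), 80, array([0.5151, 0.2068]))
at [0.5138 0.2105 0.1487] [-1.7997e+02 -4.0000e-02  1.6960e+02] F [ 0.5 -0.1  0.2] w 0.0384 t 21.075
.55 .05 .15 181.7 -> [-0.3228 -0.7565 -0.0063] [-0.0003 -0.0005 -0.1345] rows>=2.6
.60 -.1 .13 181.7 -> [-0.2276 -0.7571  0.1   ] [0. 0. 0.] rows>=2.5
.6297 -.1365 .12 181.7 -> [-0.143  -0.1868  0.05  ] [0. 0. 0.] rows>=0.8
.6297 -.1365 .0184 181.7 -> [ 0.    -0.     0.508] [0. 0. 0.] rows>=1.6
```

```bash
python3 -m inch '[[-0.32,-0.76,0,0,0,-0.135,0.45],[-0.32,-0.76,0,0,0,-0.135,0.45],[-0.32,-0.76,0,0,0,-0.135,0.45],[-0.32,-0.76,0,0,0,-0.135,0.45]]' >/dev/null;  python3 -m inch '[[-0.37,-0.94,0,0,0,0,0.45],[-0.37,-0.94,0,0,0,0,0.45],[-0.37,-0.94,0,0,0,0,0.45],[-0.37,-0.94,0.1,0,0,0,0.45],[-0.37,-0.94,0.15,0,0,0,0.45],[-0.37,-0.94,0.15,0,0,0,0.45],[-0.37,-0.94,0.15,0,0,0,0.45]]' ;python3 - <<'E'
from meas import *
v=V('scene');go(['blkO'],(v,v))
E
python3 to.py ".6297 -.1365 .06 181.7" ".6297 -.1365 .019 181.7"
```

```text
clock: 22.45
position: [0.6296, -0.1344, 0.1195]
tool_rot: [3.141, 0.0, -3.109]
force: [0.3, -0.4, 0.6]
grip_width: 0.0384
finger_force: 0.0
blkO scene [ 0.6292 -0.1403 82.1331 40.0548  3.4066] z0.0263 n219 | scene [ 0.6292 -0.1403 82.1331 40.0548  3.4066] z0.0263 n219 | tri [ 0.9928 -0.5952  0.8693] gap 0.0000
at [ 0.6297 -0.1347  0.1198] [ 1.7999e+02  4.0000e-02 -1.7816e+02] F [ 0.8 -0.2 -0.4] w 0.0382 t 22.5
.6297 -.1365 .06 181.7 -> [ 0.0004 -0.0088  0.2988] [0.0001 0.0005 0.0015] rows>=1.0
.6297 -.1365 .019 181.7 -> [ 0.    -0.     0.205] [0. 0. 0.] rows>=0.7
```

```bash
python3 -m inch '[[0,-0.01,0.1,0,0,0,0.45],[0,-0.01,0.3,0,0,0,0.45],[0,-0.01,0.42,0,0,0,0.45],[0,-0.01,0.47,0,0,0,0.45],[0,-0.01,0.5,0,0,0,0.45],[0,-0.01,0.5,0,0,0,0.45],[0,-0.01,0.5,0,0,0,0.45]]'; python3 -m inch '[[0,0,0,0,0,0,0.3],[0,0,0,0,0,0,0.15],[0,0,0,0,0,0,0],[0,0,0,0,0,0,0],[0,0,0,0,0,0,0],[0,0,0,0,0,0,0]]' 50;  python3 -m inch '[[0,0,-0.1,0,0,0,0],[0,0,-0.3,0,0,0,0],[0,0,-0.6,0,0,0,0],[0,0,-0.7,0,0,0,0],[0,0,-0.7,0,0,0,0],[0,0,-0.7,0,0,0,0]]'; python3 to.py ".59 .05 .155 169.6" ".56 .22 .155 169.6" ".5425 .3593 .155 169.6" ".5425 .3593 .069 169.6"
```

```text
clock: 23.38
position: [0.63, -0.1382, 0.0199]
tool_rot: [-3.141, 0.001, -3.111]
force: [0.2, -0.6, -0.0]
grip_width: 0.0383
finger_force: 0.0
clock: 24.12
position: [0.6297, -0.1381, 0.0196]
tool_rot: [-3.142, 0.001, -3.111]
force: [-2.0, 0.9, 5.6]
grip_width: 0.0169
finger_force: 52.5
clock: 24.88
position: [0.6289, -0.138, 0.1585]
tool_rot: [3.141, -0.001, -3.111]
force: [-0.2, 0.6, -2.0]
grip_width: 0.0172
finger_force: 51.6
at [ 0.6289 -0.138   0.1585] [ 1.7999e+02 -6.0000e-02 -1.7826e+02] F [-0.2  0.6 -2. ] w 0.0172 t 24.875
.59 .05 .155 169.6 -> [0.1659 0.9454 0.0178] [ 1.000e-04 -7.000e-04  1.349e-01] rows>=3.1
.56 .22 .155 169.6 -> [0.301 0.809 0.   ] [0. 0. 0.] rows>=2.8
.5425 .3593 .155 169.6 -> [0.2118 0.6693 0.    ] [0. 0. 0.] rows>=2.2
.5425 .3593 .069 169.6 -> [-0.   -0.    0.43] [0. 0. 0.] rows>=1.4
```

```bash
python3 -m inch '[[0.06,0.3,0,0,0,0.06,0],[0.165,0.945,0,0,0,0.135,0],[0.165,0.945,0,0,0,0.135,0],[0.165,0.945,0,0,0,0.135,0],[0.165,0.945,0,0,0,0.135,0]]'>/dev/null;  python3 -m inch '[[0.3,0.81,0,0,0,0,0],[0.3,0.81,0,0,0,0,0],[0.3,0.81,0,0,0,0,0],[0.3,0.81,0,0,0,0,0]]'>/dev/null; python3 -m inch '[[0.1,0.3,0,0,0,0,0],[0.21,0.67,0,0,0,0,0],[0.21,0.67,0,0,0,0,0],[0.21,0.67,0.2,0,0,0,0],[0.21,0.67,0.4,0,0,0,0],[0.21,0.67,0.43,0,0,0,0],[0.21,0.67,0.43,0,0,0,0],[0.21,0.67,0.43,0,0,0,0]]';python3 held.py orange sO .0196; python3 to.py ".5426 .3594 .0356 169.6"
```

```text
clock: 27.0
position: [0.545, 0.3593, 0.0748]
tool_rot: [3.14, 0.002, 2.959]
force: [0.9, 0.9, -1.2]
grip_width: 0.017
finger_force: 51.5
TCP [0.545  0.3593 0.0748] 169.5496254578929 w 0.01703169420511798 27.0
scene blk [  0.5465   0.3523  84.7417  48.8594 -12.2173] 0.08077126814108887 0.08115819808767773 146
  sides z [0.0558 0.0669 0.077 ]
top blk [ 0.5458  0.3581 81.4694 39.2096 -9.1351] 0.08059935073431013 0.08115819808767773 249
  sides z [0.0552 0.0696 0.0769]
at [0.5446 0.3595 0.0745] [1.7992e+02 8.0000e-02 1.6957e+02] F [ 0.2  0.1 -1.2] w 0.0167 t 27.1
.5426 .3594 .0356 169.6 -> [ 0.01   -0.0028  0.1944] [ 0.0009  0.0008 -0.0003] rows>=0.6
```

```bash
python3 -m inch '[[0.013,-0.002,0.0,0,0,0,0],[0.013,-0.002,0.06,0,0,0,0],[0.013,-0.002,0.1,0,0,0,0],[0.013,-0.002,0.12,0,0,0,0],[0.013,-0.002,0.135,0,0,0,0],[0.013,-0.002,0.145,0,0,0,0]]' ; python3 -m inch '[[0,0,0.02,0,0,0,0],[0,0,0.035,0,0,0,0],[0,0,0.05,0,0,0,0],[0,0,0.052,0,0,0,0],[0,0,0.052,0,0,0,0]]'
```

```text
clock: 27.85
position: [0.5413, 0.3594, 0.0439]
tool_rot: [-3.142, 0.0, 2.96]
force: [-1.1, 0.4, -1.3]
grip_width: 0.0169
finger_force: 51.5
clock: 28.48
position: [0.5414, 0.3599, 0.0353]
tool_rot: [3.141, 0.0, 2.96]
force: [-8.8, -3.7, 26.6]
grip_width: 0.0169
finger_force: 55.5
```

```bash
python3 -m inch '[[0,0,-0.01,0,0,0,0.2],[0,0,-0.01,0,0,0,0.45],[0,0,-0.01,0,0,0,0.45],[0,0,-0.1,0,0,0,0.45],[0,0,-0.4,0,0,0,0.45],[0,0,-0.58,0,0,0,0.75],[0,0,-0.58,0,0,0,0.75],[0,0,-0.58,0,0,0,0.75]]' 30; python3 - <<'E'
from meas import *
v=V('scene');go(['sl','spig','box'],(v,v))
for p in((.5285,.286),(.5148,.2103),(.542,.3595)):
    m=(abs(v.P[...,2]-.074)<.003)&near(v,p,.05); print(rect(v,m,.074)[:3])
E
python3 to.py ".52 .18 .15 169.6" ".4777 .0811 .13 169.6" ".4777 .0811 .017 169.6"
```

```text
clock: 29.48
position: [0.541, 0.3593, 0.1499]
tool_rot: [3.142, -0.0, 2.96]
force: [-0.3, -0.1, 0.4]
grip_width: 0.0638
finger_force: 0.0
sl scene [ 0.4779  0.0778 40.328  38.9508 37.1922] z0.0698 n51 | scene [ 0.4779  0.0778 40.328  38.9508 37.1922] z0.0698 n51 | tri [ 0.9928 -0.5952  0.8693] gap 0.0000
spig scene [ 0.6305  0.0323 15.5476  7.4267 -3.2983] z0.0818 n8 | scene [ 0.6305  0.0323 15.5476  7.4267 -3.2983] z0.0818 n8 | tri [ 0.9928 -0.5952  0.8693] gap 0.0000
box scene [ 0.6324  0.0367 95.3425 94.1036 82.4756] z0.0300 n558 | scene [ 0.6324  0.0367 95.3425 94.1036 82.4756] z0.0300 n558 | tri [ 0.9928 -0.5952  0.8693] gap 0.0000
(array([  0.5307,   0.2794,  51.5538,  20.0659, -10.0208]), np.float64(0.0738736188870796), 78)
(array([  0.5148,   0.2068,  51.3064,  19.356 , -10.2673]), np.float64(0.0735903874077607), 81)
(array([  0.5426,   0.3554,  50.2928,  20.5553, -11.8982]), np.float64(0.07363617252163412), 65)
at [0.5408 0.3592 0.1492] [-1.7996e+02 -4.0000e-02  1.6960e+02] F [-0.1  0.2  0. ] w 0.0639 t 29.525
.52 .18 .15 169.6 -> [-0.0594 -0.9002 -0.0033] [-0.0005 -0.0005 -0.    ] rows>=2.9
.4777 .0811 .13 169.6 -> [ 0.1188 -0.5246  0.1   ] [0. 0. 0.] rows>=1.8
.4777 .0811 .017 169.6 -> [-0.    -0.     0.565] [0. 0. 0.] rows>=1.8
```

All three modules are flush, with rib tops at about 0.074. The sleeve is next.

```bash
python3 -m inch '[[-0.06,-0.9,0,0,0,0,0.75],[-0.06,-0.9,0,0,0,0,0.75],[-0.06,-0.9,0,0,0,0,0.75],[-0.06,-0.9,0,0,0,0,0.75],[-0.06,-0.9,0,0,0,0,0.75]]' >/dev/null;  python3 -m inch '[[0.12,-0.52,0,0,0,0,0.75],[0.12,-0.52,0,0,0,0,0.75],[0.12,-0.52,0,0,0,0,0.75],[0.12,-0.52,0,0,0,0,0.75],[0.12,-0.52,0,0,0,0,0.75]]'; python3 to.py ".4777 .0811 .017 169.6"
```

```text
clock: 30.78
position: [0.4784, 0.0837, 0.1494]
tool_rot: [3.141, -0.0, 2.962]
force: [0.2, 0.1, -0.0]
grip_width: 0.0638
finger_force: 0.0
at [0.4784 0.0837 0.1494] [ 1.7999e+02 -1.0000e-02  1.6971e+02] F [ 0.2  0.1 -0. ] w 0.0638 t 30.775
.4777 .0811 .017 169.6 -> [ 0.0012 -0.0135  0.6622] [ 0.0001 -0.0002  0.0012] rows>=2.1
```

```bash
python3 -m inch '[[0.001,-0.013,0.0,0,0,0,0.75],[0.001,-0.013,0.2,0,0,0,0.75],[0.001,-0.013,0.4,0,0,0,0.75],[0.001,-0.013,0.55,0,0,0,0.75],[0.001,-0.013,0.62,0,0,0,0.75],[0.001,-0.013,0.65,0,0,0,0.75],[0.001,-0.013,0.65,0,0,0,0.75]]'; python3 -m inch '[[0,0,0,0,0,0,0.6],[0,0,0,0,0,0,0.5],[0,0,0,0,0,0,0.45],[0,0,0,0,0,0,0.4],[0,0,0,0,0,0,0.4],[0,0,0,0,0,0,0.4]]' 30; python3 -m inch '[[0,0,-0.1,0,0,0,0.4],[0,0,-0.3,0,0,0,0.4],[0,0,-0.6,0,0,0,0.4],[0,0,-0.65,0,0,0,0.4],[0,0,-0.65,0,0,0,0.4],[0,0,-0.65,0,0,0,0.4]]'; python3 to.py ".53 .06 .15 169.6" ".631 .041 .15 169.6"
```

```text
clock: 31.65
position: [0.4778, 0.0799, 0.0201]
tool_rot: [3.141, 0.0, 2.96]
force: [-0.0, 0.2, 0.6]
grip_width: 0.0639
finger_force: 0.0
clock: 32.4
position: [0.4781, 0.0799, 0.0205]
tool_rot: [3.141, 0.001, 2.96]
force: [-1.4, 0.9, 10.0]
grip_width: 0.0429
finger_force: 29.0
clock: 33.15
position: [0.4768, 0.0796, 0.1486]
tool_rot: [-3.141, -0.002, 2.96]
force: [-0.6, -1.4, -1.0]
grip_width: 0.0428
finger_force: 30.9
at [0.4768 0.0796 0.1486] [-1.7995e+02 -9.0000e-02  1.6960e+02] F [-0.6 -1.4 -1. ] w 0.0428 t 33.15
.53 .06 .15 169.6 -> [-0.2791 -0.0485 -0.0072] [-0.0005 -0.001  -0.    ] rows>=0.9
.631 .041 .15 169.6 -> [-0.5139 -0.0023 -0.    ] [0. 0. 0.] rows>=1.6
```

```bash
python3 -m inch '[[-0.2,-0.03,0,0,0,0,0.4],[-0.5,-0.05,0,0,0,0,0.4],[-0.79,-0.05,0,0,0,0,0.4],[-0.79,-0.05,0,0,0,0,0.4],[-0.79,-0.05,0,0,0,0,0.4],[-0.79,-0.05,0.15,0,0,0,0.4],[-0.79,-0.05,0.15,0,0,0,0.4]]'; python3 to.py ".631 .041 .0545 169.6"; python3 - <<'E'
from meas import *
o=bot.observe(); p=o['position']; h=p[2]-.0205+.07
vt,vs=V('top'),V('scene')
for v in(vt,vs):
    m=mask(v,'red',h-.003,h+.004,sat=80,val=40)&near(v,p,.035)
    if m.sum()>5: print(v.n,rect(v,m,h),h)
    m=mask(v,'red',h-.09,h+.004,sat=80,val=40)&near(v,p,.05); print(np.percentile(v.P[m],[2,50,98],axis=0))
i=[]
for v in(vs,vt):
    u,w=v.px([.631,.041,.09]).astype(int); i.append(cv2.resize(v.im[w-45:w+45,u-45:u+45],(400,400),interpolation=3))
cv2.imwrite('pics/slv.png',np.hstack(i)[...,::-1])
E
```

```text
clock: 34.02
position: [0.6289, 0.0417, 0.1179]
tool_rot: [-3.14, -0.004, 2.961]
force: [-0.1, -0.7, 0.1]
grip_width: 0.0425
finger_force: 30.9
at [0.6289 0.0417 0.1179] [-179.94   -0.23  169.63] F [-0.1 -0.7  0.1] w 0.0425 t 34.025
.631 .041 .0545 169.6 -> [-0.0122 -0.0014  0.3169] [-0.0007 -0.0026  0.0004] rows>=1.0Traceback (most recent call last):
  File "<stdin>", line 7, in <module>
    return _quantile_unchecked(
        a, q, axis, out, overwrite_input, method, keepdims, weights)
    return _ureduce(a,
                    func=_quantile_ureduce_func,
    ...<5 lines>...
                    overwrite_input=overwrite_input,
                    method=method)
    r = func(a, **kwargs)
    result = _quantile(arr,
                       quantiles=q,
    ...<2 lines>...
                       out=out,
                       weights=wgt)
    slices_having_nans = np.isnan(arr[-1, ...])
                                  ~~~^^^^^^^^^
IndexError: index -1 is out of bounds for axis 0 with size 0
```

```bash
python3 -m inch '[[-0.017,-0.008,0.03,0,0,0,0.4],[-0.017,-0.008,0.05,0,0,0,0.4],[-0.017,-0.008,0.05,0,0,0,0.4],[-0.017,-0.008,0.05,0,0,0,0.4]]'; python3 to.py ".632 .0395 .0545 169.6"; python3 - <<'E'
from meas import *
o=bot.observe(); p=o['position']; h=p[2]-.0205+.07
vs=V('scene'); v=vs
m=mask(v,'red',h-.09,h+.004,sat=80,val=40)&near(v,p,.05); print(m.sum(),np.percentile(v.P[m],[2,50,98],axis=0))
m=mask(v,'red',h-.004,h+.004,sat=80,val=40)&near(v,p,.035); print(rect(v,m,h),h)
u,w=v.px([.631,.041,.09]).astype(int); cv2.imwrite('pics/slv.png',cv2.resize(v.im[w-45:w+45,u-45:u+45],(500,500),interpolation=3)[...,::-1])
E
```

```text
clock: 34.62
position: [0.6342, 0.0392, 0.1098]
tool_rot: [-3.142, 0.0, 2.96]
force: [0.2, 0.3, -1.1]
grip_width: 0.0426
finger_force: 30.9
at [0.6342 0.0392 0.1098] [-1.8000e+02  1.0000e-02  1.6959e+02] F [ 0.2  0.3 -1.1] w 0.0426 t 34.625
.632 .0395 .0545 169.6 -> [ 0.011  -0.0004  0.2766] [-0.      0.0001 -0.0001] rows>=0.9
405 [[0.6199 0.0154 0.093 ]
 [0.6442 0.0274 0.1336]
 [0.655  0.0574 0.1608]]
(array([  0.6389,   0.0393,  41.4136,  36.7271, -30.2792]), np.float64(0.15843679938421878), 66, array([0.6421, 0.0409])) 0.1593231291870093
```

View pics/slv.png

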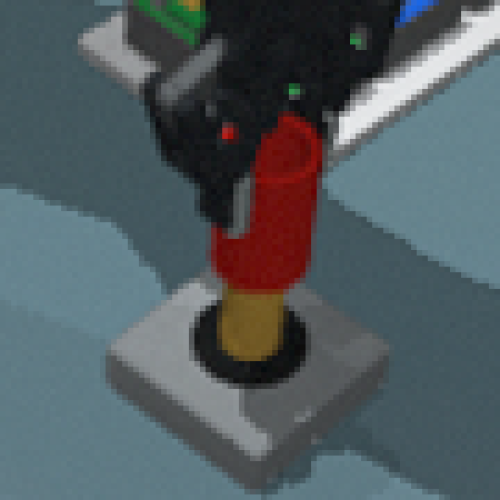

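The crop shows the sleeve's lower rim at (262,285), right above the brass spigot at (252,320). It is about 1–2 mm too far along +x. I'll correct that and lower it.

```bash
python3 -m inch '[[0.01,0,0.0,0,0,0,0.4],[0.01,0,0.04,0,0,0,0.4],[0.01,0,0.07,0,0,0,0.4],[0.01,0,0.1,0,0,0,0.4],[0.01,0,0.12,0,0,0,0.4],[0.01,0,0.12,0,0,0,0.4]]'; python3 to.py ".632 .0395 .0545 169.6"
```

```text
clock: 35.42
position: [0.632, 0.0395, 0.0853]
tool_rot: [-3.141, -0.001, 2.96]
force: [0.0, 0.0, -0.5]
grip_width: 0.0425
finger_force: 30.9
at [0.632  0.0395 0.0853] [-1.7999e+02 -3.0000e-02  1.6959e+02] F [ 0.   0.  -0.5] w 0.0425 t 35.425
.632 .0395 .0545 169.6 -> [-1.00e-04 -0.00e+00  1.54e-01] [-0.0001 -0.0003 -0.0001] rows>=0.5
```

Sleeve bottom is at about 0.065, below the 0.082 tip, with no contact force. It is over the spigot, so I'll go home and release.

```bash
python3 -m inch '[[0,0,0.04,0,0,0,0.4],[0,0,0.08,0,0,0,0.4],[0,0,0.11,0,0,0,0.4],[0,0,0.135,0,0,0,0.4],[0,0,0.15,0,0,0,0.4],[0,0,0.157,0,0,0,0.4],[0,0,0.157,0,0,0,0.4]]'; python3 -m inch '[[0,0,0,0,0,0,0.6],[0,0,0,0,0,0,0.75],[0,0,0,0,0,0,0.75],[0,0,-0.1,0,0,0,0.75],[0,0,-0.35,0,0,0,0.75],[0,0,-0.6,0,0,0,0.75],[0,0,-0.6,0,0,0,0.75],[0,0,-0.6,0,0,0,0.75]]';python3 to.py ".56 -.1 .17 169.6" ".473 -.2825 .15 169.6"
```

```text
clock: 36.3
position: [0.6323, 0.0395, 0.0547]
tool_rot: [3.141, 0.0, 2.96]
force: [-1.8, -0.1, 4.7]
grip_width: 0.0426
finger_force: 31.4
clock: 37.3
position: [0.6321, 0.0396, 0.1751]
tool_rot: [3.141, 0.001, 2.96]
force: [-0.6, 0.5, -0.4]
grip_width: 0.064
finger_force: 0.0
at [0.6321 0.0396 0.1751] [1.7998e+02 4.0000e-02 1.6959e+02] F [-0.6  0.5 -0.4] w 0.064 t 37.3
.56 -.1 .17 169.6 -> [ 0.2286 -0.7514  0.0251] [ 0.0002  0.0004 -0.0001] rows>=2.5
.473 -.2825 .15 169.6 -> [ 0.2631 -0.976   0.1   ] [0. 0. 0.] rows>=3.3
```

```bash
python3 -m inch '[[0.23,-0.75,0.02,0,0,0,0],[0.23,-0.75,0.02,0,0,0,0],[0.23,-0.75,0.02,0,0,0,0],[0.23,-0.75,0.02,0,0,0,0],[0.23,-0.75,0.02,0,0,0,0]]' >/dev/null; python3 -m inch '[[0.26,-0.97,0,0,0,0,0],[0.26,-0.97,0,0,0,0,0],[0.26,-0.97,0.1,0,0,0,0],[0.26,-0.97,0.15,0,0,0,0],[0.26,-0.97,0.15,0,0,0,0],[0.26,-0.97,0.15,0,0,0,0],[0.26,-0.97,0.15,0,0,0,0]]'; python3 - <<'E'
from meas import *
vs=(V('top'),V('scene'))
go(['box','kW','kY','kB','kG'],vs)
for v in vs:
    m=mask(v,'red',.09,.115,sat=80,val=40)&near(v,(.631,.04),.05); m&=abs(v.P[...,2]-.104)<.003
    print(v.n,'sleeve',rect(v,m,.104))
    for p in((.5285,.286),(.5148,.2103),(.542,.3595)):
        m=(abs(v.P[...,2]-.074)<.003)&near(v,p,.05); q=rect(v,m,.074); print(q[:3] if q else None)
cv2.imwrite('pics/chk.png',cv2.resize(vs[0].im,(800,600))[...,::-1])
E
python3 to.py ".4725 -.2815 .07 169.6"
```

```text
clock: 38.8
position: [0.4747, -0.2797, 0.1407]
tool_rot: [3.141, 0.001, 2.962]
force: [0.5, 0.8, 0.0]
grip_width: 0.0
finger_force: 0.0
box top [ 0.6313  0.0414 94.1454 93.9801 -7.3897] z0.0297 n584 | scene [ 0.6326  0.0368 95.0741 94.6001 82.4756] z0.0299 n497 | tri [0.6315 0.0408 0.0258] gap 0.0021
kW top [ 0.4709 -0.2811 27.6323 23.0321 64.6683] z0.0685 n78 | scene [  0.4736  -0.2851  27.4518  26.2081 -86.1172] z0.0691 n91 | tri [ 0.471  -0.2829  0.0643] gap 0.0011
kY top [  0.4149  -0.2914  27.6787  26.4197 -45.1478] z0.0683 n100 | scene [  0.4167  -0.2957  29.1095  27.0609 -41.5155] z0.0689 n94 | tri [ 0.4144 -0.2935  0.0648] gap 0.0020
kB top [  0.4053  -0.2373  26.662   25.8943 -88.5819] z0.0684 n95 | scene [ 0.4119 -0.244  26.8747 10.5479 63.9176] z0.0677 n11 | tri [ 0.4053 -0.2398  0.0597] gap 0.0006
kG top [ 0.4265 -0.3462 27.2062 25.3086 26.1196] z0.0685 n89 | scene [  0.4261  -0.3506  27.4311  27.2339 -18.7108] z0.0689 n102 | tri [ 0.4255 -0.3486  0.0661] gap 0.0034
top sleeve (array([ 0.6318,  0.0403, 41.3328, 40.1678,  1.8492]), np.float64(0.10316738983151852), 88, arr
[... 211 characters left out ...]
)
(array([  0.5422,   0.3588,  49.1039,  18.3914, -10.1089]), np.float64(0.07331781892320377), 141)
scene sleeve (array([  0.6325,   0.0366,  45.7341,  41.8718, -35.1748]), np.float64(0.10370312517614966), 87, array([0.6319, 0.0365]))
(array([  0.5297,   0.2791,  49.625 ,  20.9538, -10.0208]), np.float64(0.07392976943649615), 74)
(array([ 0.5148,  0.2068, 51.2985, 19.6333, -9.8055]), np.float64(0.07376866682158612), 84)
(array([ 0.5415,  0.3542, 48.8104, 22.4238, -7.5236]), np.float64(0.07393000651825676), 65)
at [ 0.4744 -0.2802  0.1406] [1.8000e+02 3.0000e-02 1.6968e+02] F [-0.5 -0.2  0.4] w -0.0004 t 38.9
.4725 -.2815 .07 169.6 -> [ 0.0082 -0.0081  0.3532] [0.0001 0.0004 0.0009] rows>=1.1
```

View pics/chk.png

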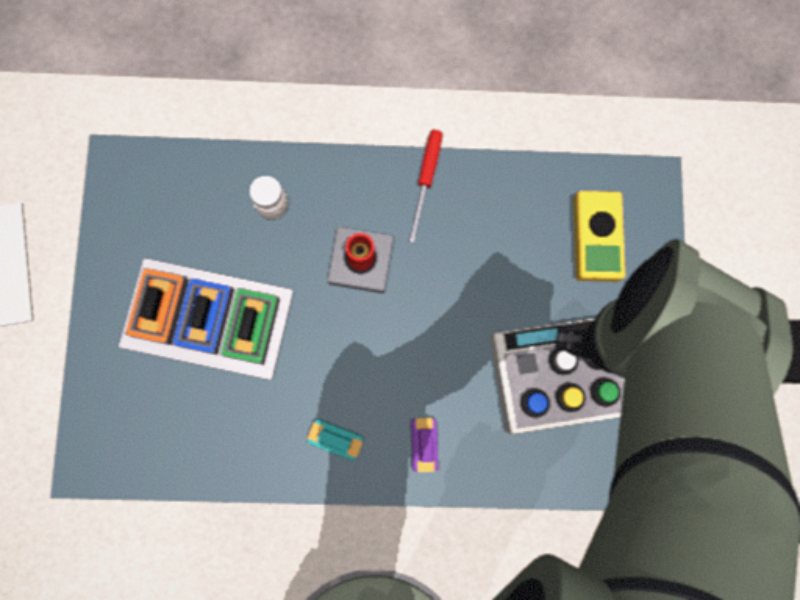

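The top view shows the orange, blue and green modules in their own sockets at (155,303), (203,313) and (252,324). The sleeve is on the spigot at (360,251) with its top at 0.1035. The decoys and bystanders are where they were. Keys next: white first, watching the force.

```bash
python3 -m inch '[[0.008,-0.006,0.1,0,0,0,0],[0.008,-0.006,0.25,0,0,0,0],[0.008,-0.006,0.35,0,0,0,0],[0.008,-0.006,0.4,0,0,0,0],[0.008,-0.006,0.42,0,0,0,0],[0.008,-0.006,0.42,0,0,0,0]]'; python3 -m inch '[[0,0,0.015,0,0,0,0],[0,0,0.03,0,0,0,0],[0,0,0.03,0,0,0,0]]'; python3 -m inch '[[0,0,0.01,0,0,0,0],[0,0,0.02,0,0,0,0],[0,0,0.02,0,0,0,0]]'
```

```text
clock: 39.65
position: [0.4721, -0.282, 0.0567]
tool_rot: [-3.141, 0.001, 2.96]
force: [-0.2, 0.2, 1.2]
grip_width: -0.0002
finger_force: 0.0
clock: 40.02
position: [0.4721, -0.2821, 0.0504]
tool_rot: [-3.141, 0.0, 2.96]
force: [0.2, 1.4, 3.2]
grip_width: -0.0
finger_force: 1.0
clock: 40.4
position: [0.472, -0.2821, 0.0463]
tool_rot: [-3.141, 0.0, 2.96]
force: [2.2, -1.3, 4.1]
grip_width: -0.0
finger_force: 1.9
```

```bash
python3 -m inch '[[0,0,0.008,0,0,0,0],[0,0,0.014,0,0,0,0],[0,0,0.014,0,0,0,0]]'; python3 -m inch '[[0,0,-0.06,0,0,0,0],[0,0,-0.2,0,0,0,0],[0,0,-0.2,0,0,0,0],[0,0,-0.2,0,0,0,0]]'; python3 to.py ".4149 -.2925 .083 169.6" ".4149 -.2925 .0435 169.6"
```

```text
clock: 40.78
position: [0.4721, -0.2821, 0.0438]
tool_rot: [-3.142, 0.001, 2.96]
force: [2.2, 0.3, 9.4]
grip_width: -0.0001
finger_force: 5.1
clock: 41.28
position: [0.4715, -0.2817, 0.0834]
tool_rot: [3.141, -0.001, 2.96]
force: [0.4, -0.0, 0.0]
grip_width: -0.0003
finger_force: 0.0
at [ 0.4715 -0.2817  0.0834] [ 1.7999e+02 -3.0000e-02  1.6960e+02] F [ 0.4 -0.   0. ] w -0.0003 t 41.275
.4149 -.2925 .083 169.6 -> [ 0.2687 -0.104   0.002 ] [ 0.0001 -0.0003 -0.    ] rows>=0.9
.4149 -.2925 .0435 169.6 -> [-0.     -0.      0.1975] [0. 0. 0.] rows>=0.6
```

White bottomed at 9.4 N with z 0.0438. Yellow next.

```bash
python3 -m inch '[[0.268,-0.104,0,0,0,0,0],[0.268,-0.104,0,0,0,0,0],[0.268,-0.104,0,0,0,0,0],[0.268,-0.104,0,0,0,0,0]]'; python3 -m inch '[[0,0,0.1,0,0,0,0],[0,0,0.15,0,0,0,0],[0,0,0.18,0,0,0,0],[0,0,0.195,0,0,0,0],[0,0,0.195,0,0,0,0]]'; python3 -m inch '[[0,0,0.003,0,0,0,0],[0,0,0.003,0,0,0,0]]'; python3 to.py ".4149 -.2925 .0438 169.6"
```

```text
clock: 41.78
position: [0.416, -0.2924, 0.0832]
tool_rot: [3.141, -0.0, 2.961]
force: [0.3, 0.4, 0.5]
grip_width: -0.0002
finger_force: 0.0
clock: 42.4
position: [0.4155, -0.2925, 0.0446]
tool_rot: [3.141, 0.0, 2.96]
force: [0.2, 3.0, 4.7]
grip_width: -0.0002
finger_force: 2.2
clock: 42.65
position: [0.4155, -0.2927, 0.0441]
tool_rot: [-3.142, 0.0, 2.96]
force: [0.5, 3.3, 4.9]
grip_width: -0.0
finger_force: 2.3
at [ 0.4155 -0.2927  0.0441] [-1.800e+02  2.000e-02  1.696e+02] F [0.5 3.3 4.9] w -0.0 t 42.65
.4149 -.2925 .0438 169.6 -> [0.0033 0.0006 0.0017] [-0.      0.0003 -0.    ] rows>=0.0
```

```bash
python3 -m inch '[[0,0,0.006,0,0,0,0],[0,0,0.006,0,0,0,0]]'; python3 -m inch '[[0,0,-0.06,0,0,0,0],[0,0,-0.2,0,0,0,0],[0,0,-0.2,0,0,0,0],[0,0,-0.2,0,0,0,0]]'; python3 to.py ".4054 -.2375 .083 169.6"
```

```text
clock: 42.9
position: [0.4156, -0.2928, 0.0436]
tool_rot: [-3.142, 0.001, 2.96]
force: [-2.5, 6.4, 23.2]
grip_width: -0.0
finger_force: 11.6
clock: 43.4
position: [0.4153, -0.2929, 0.0826]
tool_rot: [-3.141, 0.0, 2.96]
force: [-0.6, -0.1, -0.1]
grip_width: 0.0003
finger_force: 0.0
at [ 0.4153 -0.2929  0.0826] [-1.7999e+02  1.0000e-02  1.6958e+02] F [-0.6 -0.1 -0.1] w 0.0003 t 43.4
.4054 -.2375 .083 169.6 -> [ 0.0986  0.2634 -0.0022] [-0.0002  0.0001 -0.0002] rows>=0.9
```

Yellow bottomed. Blue next.

```bash
python3 -m inch '[[0.098,0.263,0,0,0,0,0],[0.098,0.263,0,0,0,0,0],[0.098,0.263,0,0,0,0,0],[0.098,0.263,0,0,0,0,0]]'; python3 -m inch '[[0,0,0.1,0,0,0,0],[0,0,0.15,0,0,0,0],[0,0,0.18,0,0,0,0],[0,0,0.195,0,0,0,0],[0,0,0.195,0,0,0,0]]'; python3 to.py
```

```text
clock: 43.9
position: [0.4056, -0.2383, 0.0825]
tool_rot: [-3.141, -0.0, 2.959]
force: [0.3, 0.4, -0.7]
grip_width: 0.0001
finger_force: 0.0
clock: 44.52
position: [0.4053, -0.2379, 0.0439]
tool_rot: [-3.141, -0.0, 2.959]
force: [-2.9, -2.2, 4.9]
grip_width: 0.0004
finger_force: 2.4
at [ 0.4053 -0.2379  0.0439] [-1.7998e+02 -1.0000e-02  1.6956e+02] F [-2.9 -2.2  4.9] w 0.0004 t 44.525
```

```bash
python3 -m inch '[[0,0,0.006,0,0,0,0],[0,0,0.006,0,0,0,0]]'; python3 -m inch '[[0,0,-0.06,0,0,0,0],[0,0,-0.2,0,0,0,0],[0,0,-0.2,0,0,0,0],[0,0,-0.2,0,0,0,0]]'; python3 to.py ".4150 -.2925 .083 169.6"
```

```text
clock: 44.78
position: [0.4055, -0.2379, 0.0435]
tool_rot: [-3.141, 0.0, 2.959]
force: [-8.6, 0.6, 26.1]
grip_width: -0.0002
finger_force: 12.9
clock: 45.28
position: [0.4057, -0.2374, 0.0825]
tool_rot: [3.142, 0.0, 2.96]
force: [-0.0, -0.5, 0.6]
grip_width: 0.0
finger_force: 0.0
at [ 0.4057 -0.2374  0.0825] [1.800e+02 2.000e-02 1.696e+02] F [-0.  -0.5  0.6] w 0.0 t 45.275
.4150 -.2925 .083 169.6 -> [-0.0954 -0.2628 -0.0024] [0.     0.0003 0.    ] rows>=0.9
```

Blue bottomed. Yellow again.

```bash
python3 -m inch '[[-0.095,-0.263,0,0,0,0,0],[-0.095,-0.263,0,0,0,0,0],[-0.095,-0.263,0,0,0,0,0],[-0.095,-0.263,0,0,0,0,0]]'; python3 -m inch '[[0,0,0.1,0,0,0,0],[0,0,0.15,0,0,0,0],[0,0,0.18,0,0,0,0],[0,0,0.195,0,0,0,0],[0,0,0.199,0,0,0,0],[0,0,0.199,0,0,0,0]]'; python3 -m inch '[[0,0,-0.06,0,0,0,0],[0,0,-0.2,0,0,0,0],[0,0,-0.2,0,0,0,0],[0,0,-0.2,0,0,0,0]]'; python3 to.py ".4252 -.3470 .083 169.6"
```

```text
clock: 45.78
position: [0.4146, -0.2918, 0.0822]
tool_rot: [3.141, -0.001, 2.961]
force: [0.0, 0.2, -0.2]
grip_width: 0.0
finger_force: 0.0
clock: 46.52
position: [0.4147, -0.2922, 0.0436]
tool_rot: [3.141, 0.0, 2.96]
force: [-5.6, 6.9, 21.8]
grip_width: 0.0001
finger_force: 10.6
clock: 47.02
position: [0.4148, -0.2927, 0.0827]
tool_rot: [-3.141, 0.0, 2.96]
force: [-0.4, -1.6, -0.2]
grip_width: 0.0001
finger_force: 0.0
at [ 0.4148 -0.2927  0.0827] [-1.7999e+02  2.0000e-02  1.6959e+02] F [-0.4 -1.6 -0.2] w 0.0001 t 47.025
.4252 -.3470 .083 169.6 -> [-0.1001 -0.2577 -0.0012] [-0.0001  0.0002 -0.0001] rows>=0.9
```

Green next.

```bash
python3 -m inch '[[-0.1,-0.258,0,0,0,0,0],[-0.1,-0.258,0,0,0,0,0],[-0.1,-0.258,0,0,0,0,0],[-0.1,-0.258,0,0,0,0,0]]'; python3 -m inch '[[0,0,0.1,0,0,0,0],[0,0,0.15,0,0,0,0],[0,0,0.18,0,0,0,0],[0,0,0.195,0,0,0,0],[0,0,0.199,0,0,0,0],[0,0,0.199,0,0,0,0]]'; python3 -m inch '[[0,0,-0.06,0,0,0,0],[0,0,-0.3,0,0,0,0],[0,0,-0.6,0,0,0,0],[0,0,-0.6,0,0,0,0],[0,0,-0.6,0,0,0,0],[0,0,-0.6,0,0,0,0]]'; python3 - <<'E'
from meas import *
vs=(V('top'),V('scene'))
go(['kW','kY','kB','kG','kR'],vs)
for v in vs:
    m=mask(v,'red',.101,.107,sat=80,val=40)&near(v,(.631,.04),.05); print(v.n,'sleeve',rect(v,m,.104)[:2])
    for c,p in(('b',(.5285,.286)),('g',(.5148,.2103)),('o',(.542,.3595))):
        m=(abs(v.P[...,2]-.074)<.003)&near(v,p,.05); q=rect(v,m,.074); print(c,q[:2])
cv2.imwrite('pics/end.png',cv2.resize(vs[1].im,(800,600))[...,::-1])
E
```

```text
clock: 47.52
position: [0.425, -0.3461, 0.0824]
tool_rot: [3.141, -0.001, 2.961]
force: [0.4, -1.8, -0.4]
grip_width: -0.0
finger_force: 0.0
clock: 48.28
position: [0.4251, -0.3466, 0.0437]
tool_rot: [3.141, 0.0, 2.96]
force: [-2.8, 6.4, 16.2]
grip_width: 0.0001
finger_force: 7.9
clock: 49.02
position: [0.4247, -0.3467, 0.1621]
tool_rot: [3.141, -0.001, 2.96]
force: [0.5, -0.0, -0.7]
grip_width: 0.0
finger_force: 0.0
kW top [  0.4719  -0.2816  26.9176  24.0707 -88.4606] z0.0685 n83 | scene [ 0.4735 -0.2842 26.1913 25.6736  3.0307] z0.0691 n98 | tri [ 0.4719 -0.2828  0.0661] gap 0.0008
kY top [ 0.4161 -0.2915 26.3356 24.0739 -0.9108] z0.0684 n91 | scene [  0.4168  -0.2959  29.465   27.1007 -42.5523] z0.0687 n91 | tri [ 0.4153 -0.2936  0.0654] gap 0.0028
kB top [  0.4053  -0.2372  26.5771  25.8963 -88.5819] z0.0682 n95 | scene [  0.4059  -0.2406  27.1298  26.544  -52.6739] z0.0691 n88 | tri [ 0.4047 -0.2387  0.0662] gap 0.0021
kG top [ 0.4252 -0.3465 26.5288 26.1004 45.4157] z0.0686 n88 | scene [ 0.4263 -0.3503 27.8313 25.9507 -5.7996] z0.0691 n106 | tri [ 0.4247 -0.3486  0.0655] gap 0
[... 240 characters left out ...]
p.float64(0.10328090822088543))
b (array([  0.53  ,   0.2838,  49.6263,  17.8171, -10.9848]), np.float64(0.0734383972138215))
g (array([  0.5146,   0.211 ,  49.5764,  17.8798, -10.4577]), np.float64(0.07294100793861136))
o (array([  0.5422,   0.3587,  49.1039,  18.6528, -10.1089]), np.float64(0.07363639580920489))
scene sleeve (array([  0.6316,   0.0366,  43.3103,  41.6168, -52.7579]), np.float64(0.1033737263016089))
b (array([  0.5307,   0.2791,  51.5538,  20.6364, -10.0208]), np.float64(0.07383657943061384))
g (array([  0.515 ,   0.2071,  51.2735,  20.0727, -13.3527]), np.float64(0.07390846884687885))
o (array([ 0.5426,  0.3543, 50.8822, 22.0119, -7.5325]), np.float64(0.07340060307148699))
```

View pics/end.png

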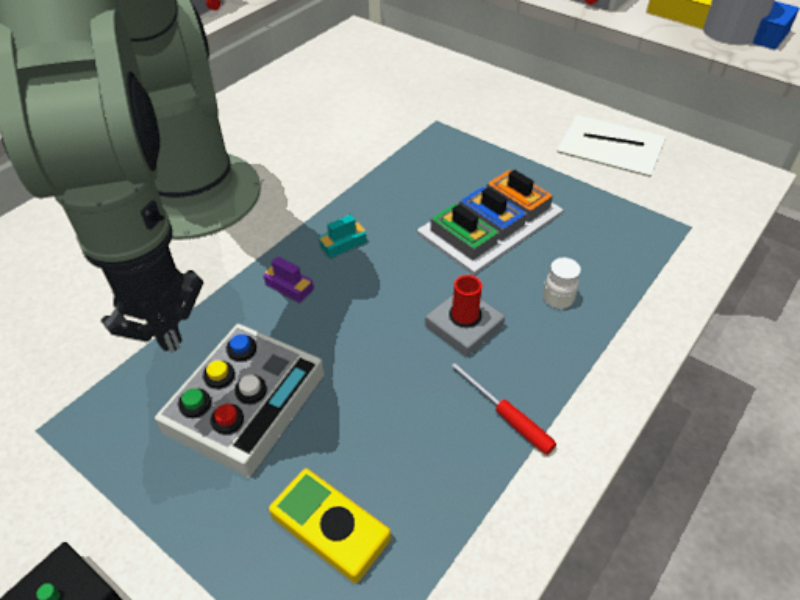

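The scene shows modules seated at (463,218), (494,202) and (520,184), and the sleeve home at (466,300). All keys are up, the bystanders are unmoved and the gripper is clear at (150,320). I'll hand it in.

```bash
python3 -c "
from workcell import bot
print(bot.job_done())"
```

```text
the job is handed in; nothing more can be done
None
```

I handed the job in at about 49 s: all three modules are flush in their own sockets, the sleeve is home, and the keys were pressed white, yellow, blue, yellow, green; the hand-in call returned no verdict, so I can't confirm the result.

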